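# Clear the welding bench: stack a tote on the flanges, nest the spare in it

### The arm

A 7-joint arm with a two-finger parallel gripper is mounted at the origin on the work surface. World frame = base frame: x ahead of the robot, y to its left, z up, the work surface at z = 0. Lengths are in m, angles in rad, forces in N, time in s.
With the tool pointing down it reaches from about 0.4 to 0.85 m from the base axis. Payload 6.9 kg.
Tool frame: the origin (TCP) lies midway between the tips of the shut fingers; the grasp point (between the pads) lies 19 mm behind it (tcp_to_grasp is the z of the grasp point in the tool frame, in m); z points along the fingers, y is the direction in which the jaws open and shut (so a half turn about z gives the same grasp; the last joint's range is limited). The gripper opens to 85 mm and grips with 20 to 120 N. Pads are 22 mm wide; open, the fingers measure 114 mm over their backs; the gripper's body (76 mm by 85 mm) begins 54 mm behind the grasp point. The pads swing forward as they close: fully open they stand 13 mm farther back than shut.
Start: joints at [-1.206, 0.507, -0.238, 1.5, 0.126, 1.149, -0.155], TCP at [0.161, 0.604, 0.231] pointing down, gripper open.
Joint ranges: [-3.08, 3.08], [-0.24, 2.05], [-1.43, 1.35], [0, 2.5], [-1.52, 4.66], [0.17, 1.96], [-2.89, 2.89]. Speed limits (rad/s): [2.39, 2.39, 3.14, 3.14, 3.14, 3.14, 3.14].

### API

Orientations are given as [roll, pitch, yaw] about the fixed x, y, z axes, in that order (R = Rz(yaw) Ry(pitch) Rx(roll)).
In Python, from plant import * gives the robot as it stands.
- The arm moves only by the shell command python3 -m inch 'ROWS' [FORCE]. ROWS is JSON, a list of rows, each a list of 3 entries, a list of its own where there are three numbers: the turn, a rotation vector about the world's x, y, z normalised to -1 to 1, where 1 is 8 degrees, then the shift along the world's x, y, z normalised to -1 to 1, where 1 is 0.03 m, then the gripper's target within -1 to 1 (fully open at 1, half-way at 0, shut at -1). In form: [[[rx, ry, rz], [dx, dy, dz], gripper], ...]. A call has 1 to 12 rows; each row shifts and turns the commanded pose from where the row before left it; what a row does not reach is not made up. A row lasts 1/8 s, in which the tool goes at most 62.5 mm and 10.7 degrees, less where a joint would pass 70% of its speed; a pose out of reach is approached as far as the arm can. A call with a number of a shift or a turn outside -1 to 1 is refused whole. A call with a gripper value outside its range is refused whole. The fingers move at their own pace and stop on an object; FORCE is the grip in N (left out, the last holds). Time passes only in rows, so rows that do not move let the fingers close. It gives the time, the measured TCP pose, the force and the opening at its end, in the units of the state.
- state(): the state, without advancing time (a new reading comes with each control period).
- grab_frame(name): name is "scene" or "top" or "wrist"; returns the picture (480x640x3 uint8, red, green, blue); there is no depth.
- camera_info(name): a dict with "fx", "fy", "cx", "cy" (pixels), "view" (4x4, takes a point from world to camera coordinates). Camera axes: x right, y down, z forward; pixel columns grow to the right and rows downward; lengths in m; the calibration is good to about 2 mm. A picture is of the moment at which its call begins: read the wrist's pose just before it. camera_info takes no time and is no camera call; for the wrist camera it gives the pose at the moment of the call.
- hand_in(): hands the job in, once; it reports no verdict.
The state is a dict: "time_s": time; "joint_positions": joint angles; "qvel": joint speeds; "effort": joint torques, N m; "tool_pos": TCP position; "tcp_rot": TCP orientation; "force": force on the tool from outside, world axes, zero at the start; "moment": the same for the moment, N m; "grip_width": opening from 0.0 (shut) to 1.0 (fully open).
Only numpy, scipy, OpenCV 4.12 (cv2) and the standard library are available. Lean on these libraries where they do the work, as an engineer would, in place of code of your own. Each camera call takes 0.05 s, during which the arm holds its last target.

### The job

Clear the bench of the two empty totes: stack either one on the tote with the finished flanges so that it sits level on the ledges, well clear of the flanges, then nest the other empty fully down inside it. These totes nest when they face the same way and stack when one is turned half a turn. Set each down gently rather than dropping it, leave the full tote where it stands and do not disturb the spanner, wire brush and magnetic square lying around them.

Things in the scene. Friction and masses are not known exactly. Their poses are not given: they have to be found in the camera images.
- full_tote: grey moulded stack-nest tote holding three steel flanges; stays put. Origin: centre of its underside, z up, own +x to its front end, which is scooped (rim missing over the middle 64 mm, wall there 54 mm high, blank white card). All three totes are one mould: 220 mm (own x) by 150 mm (own y) over the rim, 84 mm tall, walls drafted in to a 178 x 108 mm base, about 0.3 kg empty.
- ledge (a point): middle of the rear ledge in the full tote, own (-85, 0, 72) mm. Ledges lie 72 mm up on three inset columns: both front corners and the middle of the rear wall, a sloping shoulder behind each. A tote set on turned HALF A TURN rests on them, base 12 mm below the lower rim, origin 72 mm above the lower origin and centred over it; it must be within about 3 mm and 2 degrees to drop between the shoulders
- mouth (a point): centre of the full tote's mouth, level with its rim top, own (0, 0, 84) mm. A tote set on another facing the SAME way slides down inside it until rim rests on rim, its origin 30 mm above the lower origin and centred over it; nested in the full tote it would hit the flanges
- tote_1: grey moulded stack-nest tote, EMPTY, same mould as the full tote (sizes given there), 0.24 to 0.39 kg; origin at the centre of its underside, own z up, own +x towards its scooped front end. It may face either way along the bench at the start. Rim top 84 mm above the origin.
- tote_2: grey moulded stack-nest tote, EMPTY, same mould as the full tote (sizes given there), 0.24 to 0.39 kg; origin at the centre of its underside, own z up, own +x towards its scooped front end. It may face either way along the bench at the start. Rim top 84 mm above the origin.
- tote_1_left (a point): middle of the top edge of tote_1's left long rim, own (0, 70, 84) mm. The rim is an upright band 10 mm thick and 30 mm deep along the whole long side, to be pinched from above, one finger inside; under the band the wall inside stands 5 mm further in
- tote_1_right (a point): middle of the top edge of tote_1's right long rim, own (0, -70, 84) mm. The rim is an upright band 10 mm thick and 30 mm deep along the whole long side, to be pinched from above, one finger inside; under the band the wall inside stands 5 mm further in
- tote_2_left (a point): middle of the top edge of tote_2's left long rim, own (0, 70, 84) mm. The rim is an upright band 10 mm thick and 30 mm deep along the whole long side, to be pinched from above, one finger inside; under the band the wall inside stands 5 mm further in
- tote_2_right (a point): middle of the top edge of tote_2's right long rim, own (0, -70, 84) mm. The rim is an upright band 10 mm thick and 30 mm deep along the whole long side, to be pinched from above, one finger inside; under the band the wall inside stands 5 mm further in
- flange_1: finished steel pipe flange, 46 mm disc with a 24 mm neck, 42 mm tall, neck up, loose in the full tote (it would be hit by a tote nested there); origin at the centre of its underside, 3 mm above the tote's origin
- flange_2: finished steel pipe flange, 46 mm disc with a 24 mm neck, 42 mm tall, neck up, loose in the full tote (it would be hit by a tote nested there); origin at the centre of its underside, 3 mm above the tote's origin
- flange_3: finished steel pipe flange, 46 mm disc with a 24 mm neck, 42 mm tall, neck up, loose in the full tote (it would be hit by a tote nested there); origin at the centre of its underside, 3 mm above the tote's origin
- wrench: open-ended spanner, 190 mm, lying between the totes; belongs where it is
- brush: wire hand brush, 200 mm, lying between the totes; belongs where it is
- square: dark magnetic welding square, 100 x 90 mm, 18 mm thick, lying just beyond the totes; belongs where it is

How it is judged:
On the way:
1. one empty tote stands level on the full tote's ledges, turned half a turn to it, let go (((z of tote_1 in the frame of full_tote between 0.068 and 0.076 m and horizontal distance between tote_1 and full_tote below 0.008 m and angle between the x axis of tote_1 and the x axis of full_tote, either way round below 0.08 rad and angle between tote_1's own z axis and vertical below 0.05 rad and contact force between the fingers and tote_1 below 0.2 N) or (z of tote_2 in the frame of full_tote between 0.068 and 0.076 m and horizontal distance between tote_2 and full_tote below 0.008 m and angle between the x axis of tote_2 and the x axis of full_tote, either way round below 0.08 rad and angle between tote_2's own z axis and vertical below 0.05 rad and contact force between the fingers and tote_2 below 0.2 N))), for 0.2 s.
At the end, for the whole second after the job is handed in: one empty tote rests on the full tote's ledges (72 mm up), the other nested in it (30 mm more), heights within 4 mm, each centred within 8 mm, square within 0.08 rad, level within 0.05 rad, at rest; full tote within 40 mm of its start, flanges on its floor (((z of tote_1 in the frame of full_tote between 0.068 and 0.076 m and horizontal distance between tote_1 and full_tote below 0.008 m and angle between the x axis of tote_1 and the x axis of full_tote, either way round below 0.08 rad and angle between each of tote_1, tote_2's own z axis and vertical below 0.05 rad and z of tote_2 in the frame of tote_1 between 0.026 and 0.034 m and horizontal distance between tote_2 and tote_1 below 0.008 m and angle between the x axis of tote_2 and the x axis of tote_1, either way round below 0.08 rad) or (z of tote_2 in the frame of full_tote between 0.068 and 0.076 m and horizontal distance between tote_2 and full_tote below 0.008 m and angle between the x axis of tote_2 and the x axis of full_tote, either way round below 0.08 rad and angle between each of tote_2, tote_1's own z axis and vertical below 0.05 rad and z of tote_1 in the frame of tote_2 between 0.026 and 0.034 m and horizontal distance between tote_1 and tote_2 below 0.008 m and angle between the x axis of tote_1 and the x axis of tote_2, either way round below 0.08 rad)) and linear speed of each of full_tote, tote_1, tote_2 below 0.02 m/s and distance of full_tote from where it was at the start of the episode below 0.04 m and z of each of flange_1, flange_2, flange_3 in the frame of full_tote below 0.012 m); the robot touches nothing.
It fails at once if an empty tote presses on the finished flanges (contact force between any of tote_1, tote_2 and flange_1 above 1 N or contact force between any of tote_1, tote_2 and flange_2 above 1 N or contact force between any of tote_1, tote_2 and flange_3 above 1 N).
It fails at once if a tote is slammed down on another (over 80 N) (contact force between any of tote_1, tote_2 and full_tote above 80 N or contact force between tote_1 and tote_2 above 80 N).
It fails at once if a tote is dropped: it falls faster than 0.5 m/s with no finger on it ((linear speed of tote_1 above 0.5 m/s and contact force between the fingers and tote_1 below 0.1 N) or (linear speed of tote_2 above 0.5 m/s and contact force between the fingers and tote_2 below 0.1 N)).
It fails at once if the spanner, brush or square is moved more than 30 mm (distance of any of wrench, brush, square from where it was at the start of the episode above 0.03 m).
It also fails if it takes over 61 s, if anything falls off the work surface, if the arm or the gripper's body presses on something with over 40 N, if the wrist force passes 120 N, or if a joint passes its speed limit or range.

## Working session

There is one attempt and no reset: what is moved stays moved. The work goes in short steps, Python scripts to look and compute and a shell command to move; the robot and the scene stay as the last step left them, time stands still between calls to the robot, and variables do not carry over. Pictures are saved under pics/ and viewed, and the job is handed in when it is done.

```bash
ls; mkdir -p pics; python3 - <<'E'
from plant import *
import cv2
s=state(); print(s)
for n in ["scene","top","wrist"]:
    c=camera_info(n); print(n,c)
    cv2.imwrite(f"pics/a_{n}.png",grab_frame(n)[:,:,::-1])
E
```

```text
pics
{'time_s': 0.0, 'joint_positions': array([-1.20554009,  0.50835354, -0.23754169,  1.50115942,  0.12567621,
        1.14888475, -0.1547801 ]), 'qvel': array([ 4.74200278e-04, -2.26955826e-04, -9.93298555e-04, -1.47582024e-03,
        9.33344830e-05, -3.57095880e-04,  2.08005749e-05]), 'effort': array([-9.56393596e-04, -6.20584488e+01, -2.18709156e+00, -2.49646425e+01,
        1.26957474e-02,  1.19291377e-02,  1.39037377e-05]), 'tool_pos': array([0.1604549 , 0.60352145, 0.23041132]), 'tcp_rot': array([-3.13977515e+00,  2.77398608e-06,  2.88188168e+00]), 'force': array([ 0.5121744 , -0.24586118,  0.81342787]), 'moment': array([-0.01042624,  0.03966712, -0.03205668]), 'grip_width': 1.0063510080122493}
scene {'fx': 590.1039629485724, 'fy': 590.1039629485724, 'cx': 320.5711754024669, 'cy': 246.848300530319, 'view': array([[ 0.44014626,  0.89790182, -0.00660284, -0.2535707 ],
       [ 0.71809906, -0.35640366, -0.59775427, -0.34264949],
       [-0.53907792,  0.25835781, -0.80165219,  1.5437289 ],
       [ 0.        ,  0.        ,  0.        ,  1.        ]])}
top {'fx': 501.4050156905221, 'fy': 501.4050156905221, 'cx': 324.1065770405091, 'cy': 238.53625286560134, 'view': array([[ 2.92601669e-03, -9.99994816e-01,  1.34418602e-03,
         1.23362364e-02],
       [-9.92366827e-01, -3.06941288e-03, -1.23282845e-01,
         5.76640390e-01],
       [ 1.23286331e-01, -9.73197956e-04, -9.92370663e-01,
         1.19204529e+00],
       [ 0.00000000e+00,  0.00000000e+00,  0.00000000e+00,
         1.00000000e+00]])}
wrist {'fx': 340.2640580021616, 'fy': 340.2640580021616, 'cx': 311.78093384229845, 'cy': 242.1802601573188, 'view': array([[ 0.25775222,  0.96620601, -0.00312137, -0.62402818],
       [ 0.93321812, -0.24811254,  0.25989251, -0.03265047],
       [ 0.25033525, -0.06990079, -0.96563251,  0.37884828],
       [ 0.        ,  0.        ,  0.        ,  1.        ]])}
```

View pics/a_top.png

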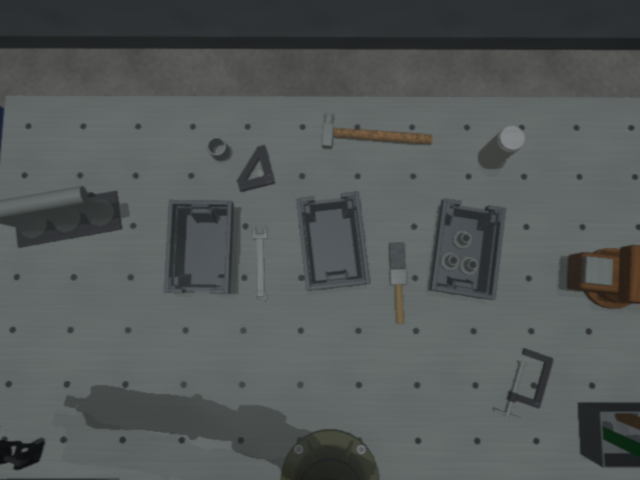

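View pics/a_scene.png

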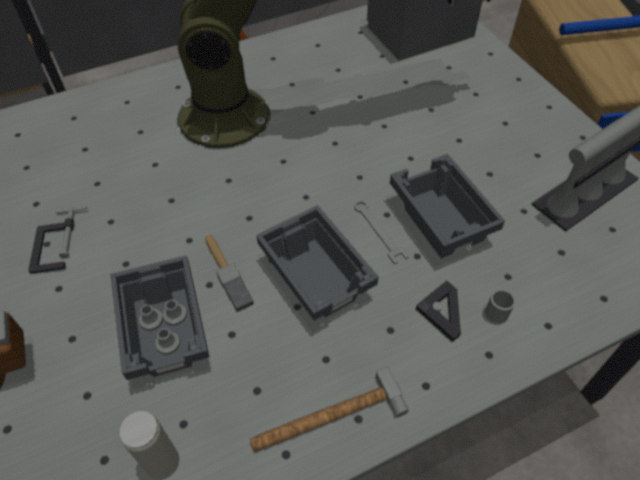

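View pics/a_wrist.png

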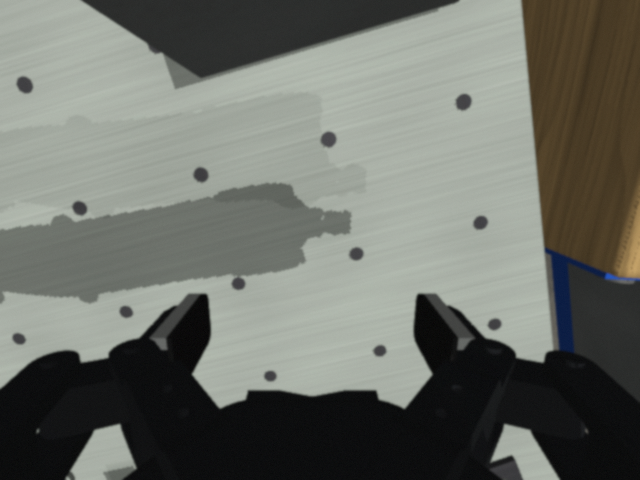

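```bash
python3 - <<'E'
import cv2
a=cv2.imread("pics/a_top.png")
for i,(x,y) in enumerate([(145,180),(275,180),(410,180)]):
    pass
c=a[180:310,140:530]; c=cv2.convertScaleAbs(c,alpha=1.9)
cv2.imwrite("pics/b1.png",cv2.resize(c[:,0:240],None,fx=3.3,fy=3.3,interpolation=3))
cv2.imwrite("pics/b2.png",cv2.resize(c[:,270:390],None,fx=4.5,fy=4.5,interpolation=3))
s=cv2.convertScaleAbs(cv2.imread("pics/a_scene.png")[140:390,100:510],alpha=1.9)
cv2.imwrite("pics/b3.png",cv2.resize(s,None,fx=1.95,fy=1.95,interpolation=3))
E
```

```text
(no output)
```

View pics/b1.png

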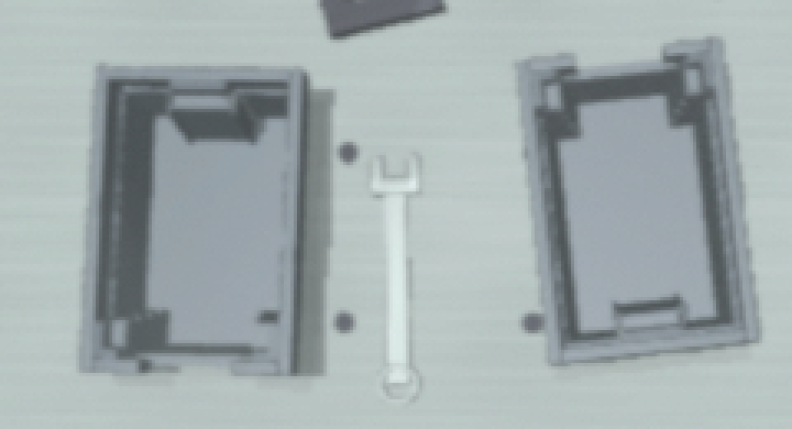

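View pics/b2.png

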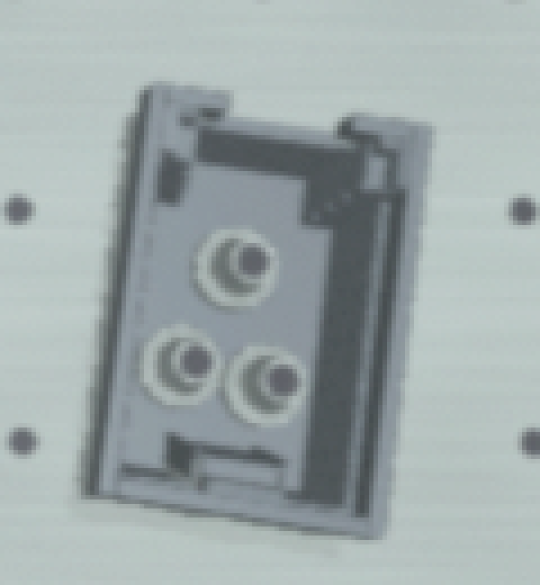

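View pics/b3.png

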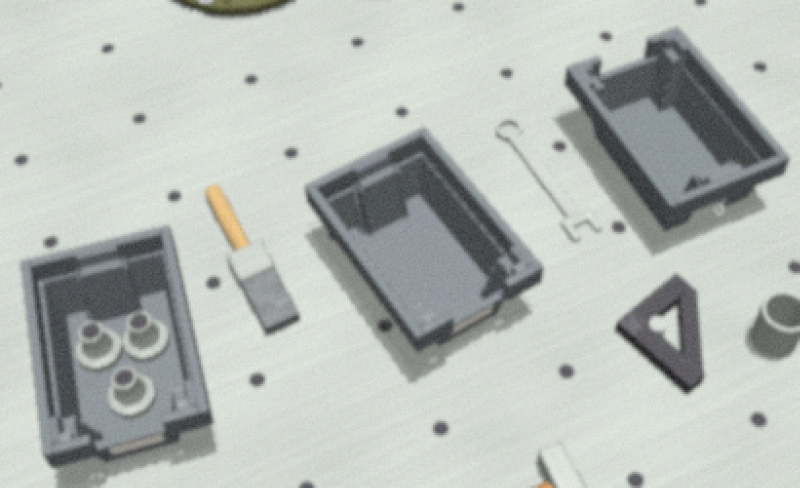

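```bash
cat > h.py <<'E'
import numpy as np,cv2
from scipy.optimize import least_squares
def proj(c,P):
    P=np.atleast_2d(P); q=P@c['view'][:3,:3].T+c['view'][:3,3]
    return np.c_[c['fx']*q[:,0]/q[:,2]+c['cx'],c['fy']*q[:,1]/q[:,2]+c['cy']]
def tri(obs): # obs list of (cam,px)
    A=[]
    for c,p in obs:
        M=np.array([[c['fx'],0,c['cx']],[0,c['fy'],c['cy']],[0,0,1]])@c['view'][:3]
        A+=[p[0]*M[2]-M[0],p[1]*M[2]-M[1]]
    v=np.linalg.svd(np.array(A))[2][-1]; return v[:3]/v[3]
CR=np.array([[110,75,84],[110,-75,84],[-110,-75,84],[-110,75,84]])/1000.
def tf(p,X):
    c,s=np.cos(p[3]),np.sin(p[3]); X=np.atleast_2d(X)
    return np.c_[c*X[:,0]-s*X[:,1]+p[0],s*X[:,0]+c*X[:,1]+p[1],X[:,2]+p[2]]
def fit(obs,p0,fixz=False):
    """obs list of (cam, Nx2 px, Nx3 model pts)"""
    def f(p):
        q=np.array(p); 
        if fixz: q[2]=p0[2]
        return np.concatenate([(proj(c,tf(q,X))-px).ravel() for c,px,X in obs])
    r=least_squares(f,p0,loss='soft_l1'); return r.x,f(r.x)
E
python3 - <<'E'
from h import *
import cv2
t=cv2.imread("pics/a_top.png"); s=cv2.imread("pics/a_scene.png")
def crop(im,x,y,w,h,k,n):
    c=cv2.convertScaleAbs(im[y:y+h,x:x+w],alpha=1.9); cv2.imwrite(n,cv2.resize(c,None,fx=k,fy=k,interpolation=cv2.INTER_CUBIC))
crop(s,380,145,135,120,5,"pics/c1.png"); crop(s,250,195,135,130,4.5,"pics/c2.png"); crop(s,100,250,120,140,4.2,"pics/c3.png")
crop(t,285,182,100,120,5,"pics/c4.png")
E
```

```text
(no output)
```

View pics/c1.png

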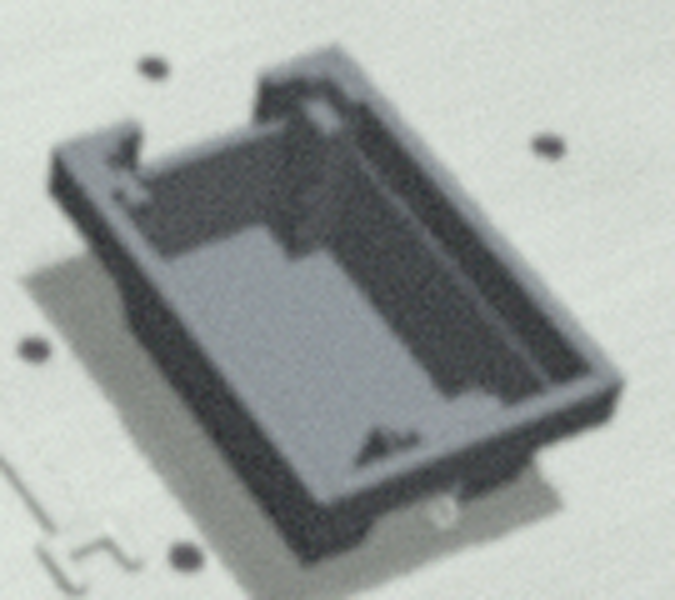

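View pics/c2.png

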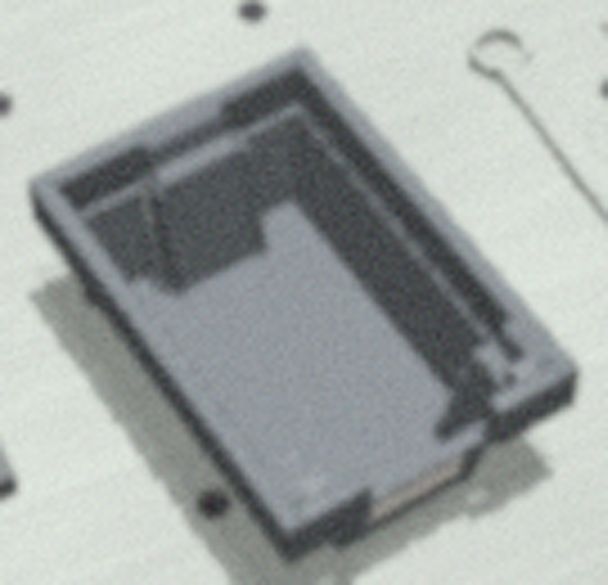

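View pics/c3.png

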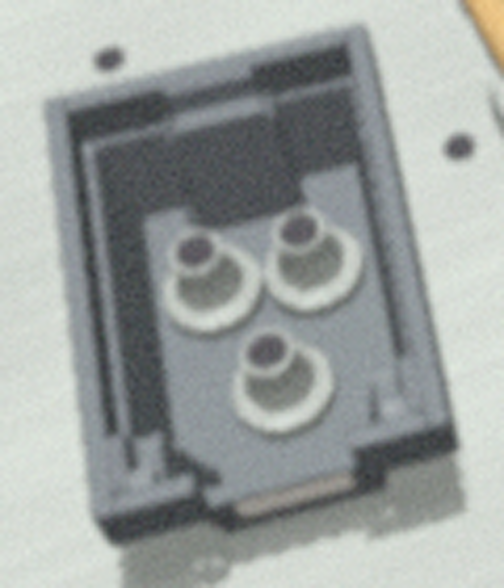

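View pics/c4.png

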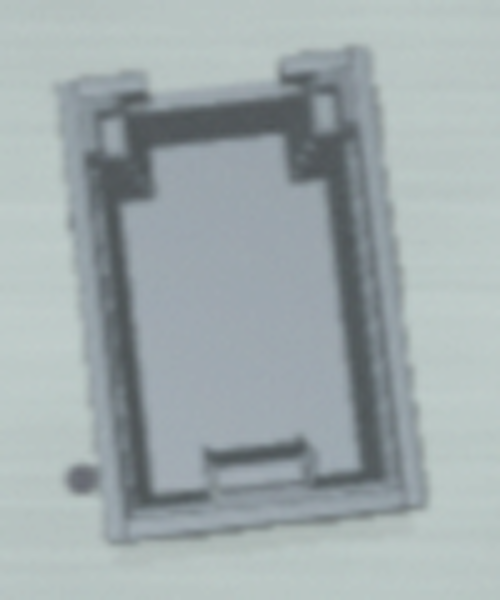

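```bash
cat > m1.py <<'E'
from plant import *
from h import *
S=camera_info("scene");T=camera_info("top")
un=lambda a,o,k:(np.array(a,float)+.5)/k-.5+np.array(o)
A=CR # order ++, +-, --, -+
D={'L':(un([(55,150),(337,45),(620,380),(315,500)],(380,145),5),un([(300,373),(82,370),(98,67),(305,70)],(140,180),3.3),(.5,.25,0,np.pi)),
'M':(un([(577,375),(292,528),(33,185),(303,47)],(250,195),4.5),un([(58,85),(366,47),(425,508),(108,542)],(285,182),5),(.5,0,0,0)),
'F':(un([(452,432),(97,517),(47,102),(362,28)],(100,250),4.2),un([(145,85),(432,122),(380,538),(85,495)],(410,180),4.5),(.5,-.25,0,0))}
for n,(s,t,p0) in D.items():
    print(n,'z',[round(tri([(S,s[i]),(T,t[i])])[2],4) for i in range(4)])
    for o in ([(S,s,A),(T,t,A)],[(S,s,A)],[(T,t,A)]):
        p,r=fit(o,p0,len(o)==1); print(p.round(4),np.degrees(p[3]).round(2),r.round(1))
E
python3 m1.py
```

```text
L z [np.float64(0.0867), np.float64(0.0854), np.float64(0.0849), np.float64(0.0879)]
[5.5190e-01 3.0760e-01 6.0000e-04 3.1304e+00] 179.36 [-1.9 -0.4 -0.4 -0.4  1.2  0.4  0.4  1.8 -1.4  1.  -0.1  1.   0.  -0.5
  0.5 -0.5]
[0.5504 0.3089 0.0125 3.1228] 178.92 [-1.5 -1.1  0.1 -0.7  1.   0.2 -0.1  1.1]
[0.5526 0.3074 0.     3.1384] 179.82 [-0.9  0.4  0.5  0.9 -0.1 -0.5  0.3 -1. ]
M z [np.float64(0.0792), np.float64(0.0869), np.float64(0.0799), np.float64(0.0826)]
[ 0.5668 -0.0053 -0.0034  0.1192] 6.83 [ 1.4 -0.6 -0.7  2.3 -1.2 -0.   0.7  0.  -0.6 -0.2  0.3  0.3  0.2 -0.1
 -0.3  0.6]
[ 5.685e-01 -6.100e-03  4.000e-04  1.207e-01] 6.91 [ 1.6 -0.9 -0.6  2.3 -1.4 -0.2  0.6 -0.4]
[ 0.5668 -0.0054  0.      0.1184] 6.78 [-0.6 -0.5  0.5 -0.   0.4 -0.1 -0.3  0.6]
F z [np.float64(0.0749), np.float64(0.0883), np.float64(0.0827), np.float64(0.0764)]
[ 0.5491 -0.3252 -0.004  -0.1577] -9.03 [ 0.6 -1.  -0.3  2.   0.2  0.4  1.7 -0.6  0.9 -0.6 -0.4  1.1  0.2  0.7
  1.8 -0.2]
[ 0.5513 -0.3257 -0.0022 -0.1596] -9.14 [ 0.3 -0.8 -1.1  2.2 -0.3  0.1  1.5 -0.8]
[ 0.5494 -0.3226  0.007  -0.1546] -8.86 [ 0.1 -1.  -1.   0.6 -0.1  0.4  1.2 -0.2]
```

```bash
python3 -m inch '[[[0,0,0.12],[0.9,-0.6,0.4],1],[[0,0,0.12],[1,-0.66,0.4],1],[[0,0,0.12],[1,-0.66,0.4],1],[[0,0,0.12],[1,-0.66,0.4],1],[[0,0,0.12],[1,-0.66,0.4],1],[[0,0,0.12],[1,-0.66,0.4],1],[[0,0,0.12],[1,-0.66,0.4],1],[[0,0,0.12],[1,-0.66,0.4],1],[[0,0,0.12],[1,-0.66,0.2],1],[[0,0,0.12],[1,-0.66,0],1],[[0,0,0.12],[1,-0.66,0],1],[[0,0,0.12],[1,-0.66,0],1]]' 60
python3 -m inch '[[[0,0,0.12],[1,-0.66,0],1],[[0,0,0.12],[1,-0.66,0],1],[[0,0,0.12],[0.7,-0.6,0],1],[[0,0,0],[0,0,0],1]]'
cat > snap.py <<'E'
import sys,pickle
from plant import *
import cv2,numpy as np
n=sys.argv[1]; cam=sys.argv[2] if len(sys.argv)>2 else "wrist"
s=state(); c=camera_info(cam); im=grab_frame(cam)[:,:,::-1]
cv2.imwrite(f"pics/{n}.png",im); pickle.dump((s,c),open(f"pics/{n}.pkl","wb"))
print(s['time_s'],s['tool_pos'].round(4),s['tcp_rot'].round(4),s['joint_positions'].round(3),s['grip_width'],s['force'].round(1))
E
python3 snap.py w1
```

```text
time_s: 1.65
tool_pos: [0.5184, 0.3674, 0.333]
tcp_rot: [-3.141, -0.001, 3.083]
force: [-0.4, -0.4, -0.3]
grip_width: 1.001
time_s: 2.15
tool_pos: [0.6003, 0.3079, 0.3322]
tcp_rot: [-3.14, -0.0, 3.129]
force: [-0.7, 0.3, -0.3]
grip_width: 1.0
2.15 [0.6003 0.3079 0.3322] [-3.1396e+00 -5.0000e-04  3.1288e+00] [-0.405  0.541 -0.204  1.16   0.107  1.452  0.964] 1.000127203086216 [-0.7  0.3 -0.3]
```

View pics/w1.png

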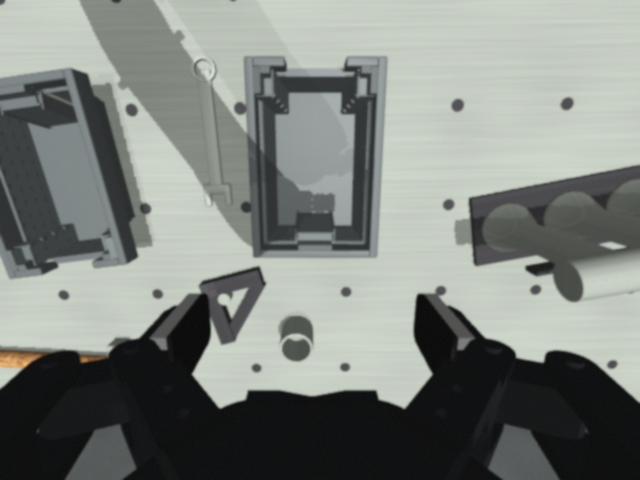

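```bash
python3 -m inch '[[[0,0,0],[0,-0.6,0],1],[[0,0,0],[0,-1,0],1],[[0,0,0],[0.2,-1,0],1],[[0,0,0],[0.2,-1,0],1],[[0,0,0],[0.2,-1,0],1],[[0,0,0],[0,-1,0],1],[[0,0,0],[0,-1,0],1],[[0,0,0],[0,-1,0],1],[[0,0,0],[0,-1,0],1],[[0,0,0],[0,-1,0],1],[[0,0,0],[0,-0.8,0],1],[[0,0,0],[0,0,0],1]]'
python3 snap.py w2
python3 -m inch '[[[0,0,-0.1],[0,-0.6,0],1],[[0,0,-0.1],[0,-1,0],1],[[0,0,-0.1],[0,-1,0],1],[[0,0,-0.1],[0,-1,0],1],[[0,0,-0.1],[0,-1,0],1],[[0,0,-0.1],[0,-1,0],1],[[0,0,-0.1],[0,-1,0],1],[[0,0,-0.1],[0,-1,0],1],[[0,0,-0.1],[0,-1,0],1],[[0,0,-0.1],[0,-1,0],1],[[0,0,-0.1],[0,-0.8,0],1],[[0,0,0],[0,0,0],1]]'
python3 snap.py w3
```

```text
time_s: 3.7
tool_pos: [0.6158, -0.0038, 0.3337]
tcp_rot: [-3.14, 0.0, 3.13]
force: [0.7, 1.4, 0.6]
grip_width: 1.002
3.7 [ 0.6158 -0.0038  0.3337] [-3.1402e+00  3.0000e-04  3.1298e+00] [ 0.064  0.432 -0.162  1.341  0.07   1.374  1.461] 1.0022497378850097 [0.7 1.4 0.6]
time_s: 5.25
tool_pos: [0.6159, -0.3161, 0.3326]
tcp_rot: [-3.141, -0.001, 2.976]
force: [0.4, 0.3, -0.0]
grip_width: 1.002
5.25 [ 0.6159 -0.3161  0.3326] [-3.1407e+00 -1.0000e-03  2.9760e+00] [ 0.474  0.57  -0.073  1.101  0.04   1.472  1.814] 1.002188146859036 [ 0.4  0.3 -0. ]
```

View pics/w2.png

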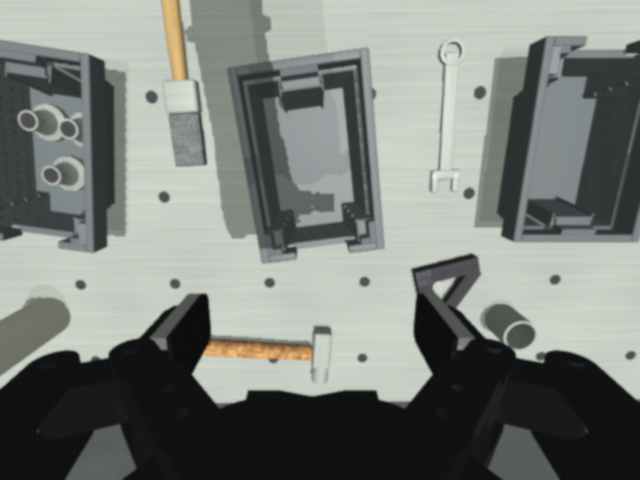

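View pics/w3.png

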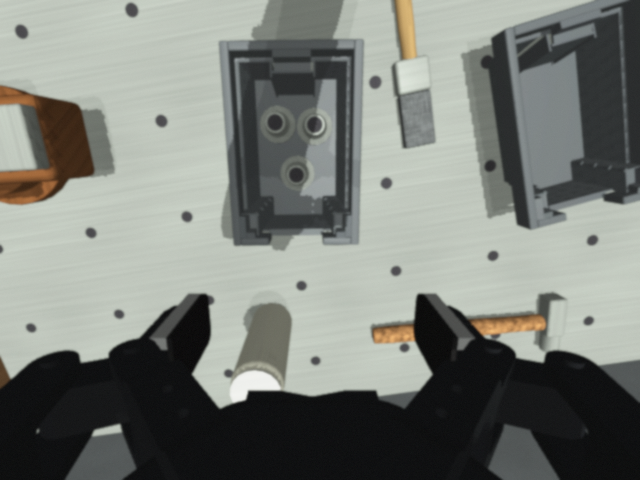

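```bash
python3 - <<'E'
import cv2
for n,x,y in (("w1",230,40),("w2",215,35),("w3",205,25)):
    c=cv2.convertScaleAbs(cv2.imread(f"pics/{n}.png")[y:y+240,x:x+190],alpha=1.6)
    # montage top & bottom strips x4
    a=cv2.resize(c[0:75],None,fx=4.2,fy=4.2,interpolation=2); b=cv2.resize(c[165:235],None,fx=4.2,fy=4.2,interpolation=2)
    import numpy as np
    cv2.imwrite(f"pics/{n}z.png",np.vstack([a,b])[:600])
    print(a.shape,b.shape)
E
```

```text
(315, 798, 3) (294, 798, 3)
(315, 798, 3) (294, 798, 3)
(315, 798, 3) (294, 798, 3)
```

View pics/w1z.png

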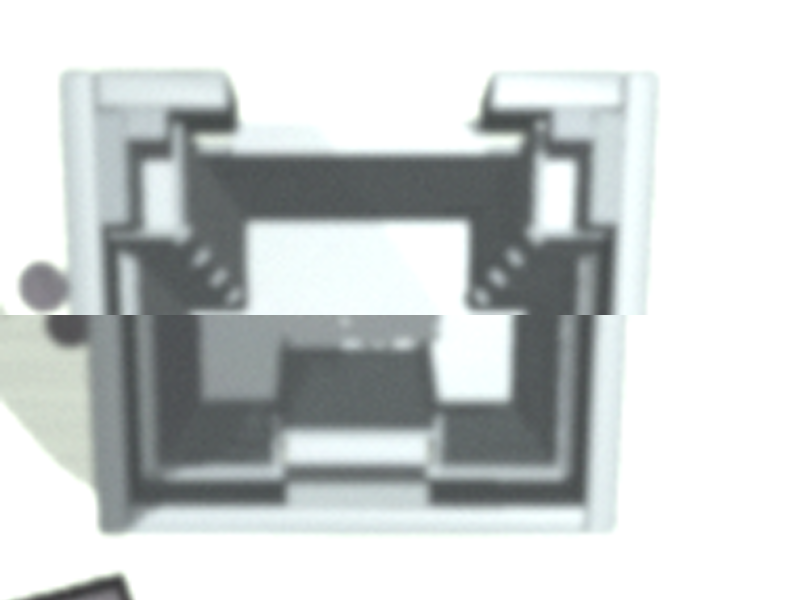

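View pics/w2z.png

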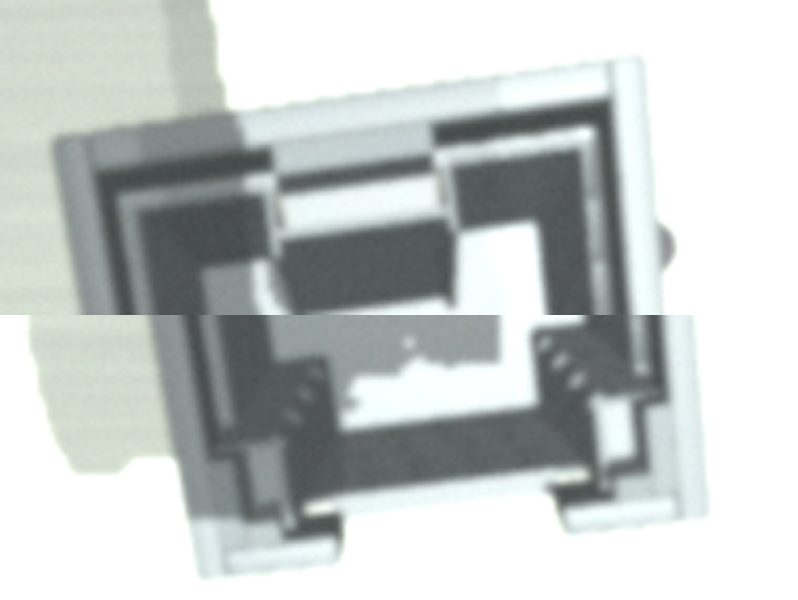

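View pics/w3z.png

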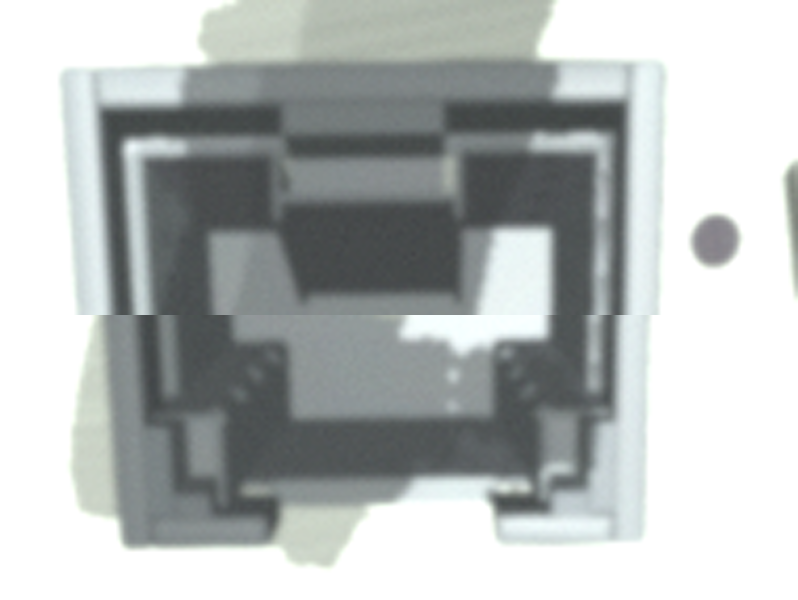

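```bash
cat >> m1.py <<'E'
import pickle
print('---')
W={'L':('w1',(230,40),[(62,72),(657,74),(614,215),(100,217)]),
'M':('w2',(215,35),[(707,202),(202,263),(54,136),(642,56)]),
'F':('w3',(205,25),[(641,225),(126,231),(63,70),(664,62)])}
for n,(f,o,c) in W.items():
    st,cam=pickle.load(open(f'pics/{f}.pkl','rb'))
    c=np.array(c,float); c=(c+.5)/4.2-.5+np.array(o)
    low={'L':[2,3],'M':[0,1],'F':[0,1]}[n]; c[low]+=[0,165]
    s,t,p0=D[n]
    for ob in ([(cam,c,A)],[(S,s,A),(T,t,A),(cam,c,A)]):
        p,r=fit(ob,p0,False); print(n,p.round(4),np.degrees(p[3]).round(2),r.round(1))
    p,r=fit([(cam,c,A)],p0,True); print(n,p.round(4),np.degrees(p[3]).round(2),r.round(1))
E
python3 m1.py
```

```text
L z [np.float64(0.0867), np.float64(0.0854), np.float64(0.0849), np.float64(0.0879)]
[5.5190e-01 3.0760e-01 6.0000e-04 3.1304e+00] 179.36 [-1.9 -0.4 -0.4 -0.4  1.2  0.4  0.4  1.8 -1.4  1.  -0.1  1.   0.  -0.5
  0.5 -0.5]
[0.5504 0.3089 0.0125 3.1228] 178.92 [-1.5 -1.1  0.1 -0.7  1.   0.2 -0.1  1.1]
[0.5526 0.3074 0.     3.1384] 179.82 [-0.9  0.4  0.5  0.9 -0.1 -0.5  0.3 -1. ]
M z [np.float64(0.0792), np.float64(0.0869), np.float64(0.0799), np.float64(0.0826)]
[ 0.5668 -0.0053 -0.0034  0.1192] 6.83 [ 1.4 -0.6 -0.7  2.3 -1.2 -0.   0.7  0.  -0.6 -0.2  0.3  0.3  0.2 -0.1
 -0.3  0.6]
[ 5.685e-01 -6.100e-03  4.000e-04  1.207e-01] 6.91 [ 1.6 -0.9 -0.6  2.3 -1.4 -0.2  0.6 -0.4]
[ 0.5668 -0.0054  0.      0.1184] 6.78 [-0.6 -0.5  0.5 -0.   0.4 -0.1 -0.3  0.6]
F z [np.float64(0.0749), np.float64(0.0883), np.float64(0.0827), np.float64(0.0764)]
[ 0.5491 -0.3252 -0.004  -0.1577] -9.03 [ 0.6 -1.  -0.3  2.   0.2  0.4  1.7 -0.6  0.9 -0.6 -0.4  1.1  0.2  0.7
  1.8 -0.2]
[ 0.5513 -0.3257 -0.0022 -0.1596] -9.14 [ 0.3 -0.8 -1.1  2.2 -0.3  0.1  1.5 -0.8]
[ 0.5494 -0.3226  0.007  -0.1546] -8.86 [ 0.1 -1. 
[... 332 characters left out ...]
.5 -0.7  1.8 -1.   1.1  3.1 -1.3  2.3]
M [ 0.5636 -0.005  -0.0071  0.1152] 6.6 [ 0.3 -0.4 -1.1 -0.1  0.1  0.8  0.3 -0.3]
M [ 0.5642 -0.0049 -0.0066  0.1168] 6.69 [ 0.7 -0.7 -1.2  2.  -1.2 -0.1  0.5  0.1 -0.6  1.1  0.2  1.7 -0.2  1.2
 -0.5  1.7  0.5  0.1 -0.9  0.6 -0.1  1.4  0.3  0.1]
M [ 0.564  -0.0048 -0.      0.1174] 6.73 [ 1.8  1.4 -1.5  2.2 -1.6 -0.2  1.3 -2. ]
F [ 0.5456 -0.3253 -0.0073 -0.1554] -8.91 [ 0.6 -0.1 -0.5 -0.3 -0.2  0.2  0.2  0.2]
F [ 0.5461 -0.3254 -0.007  -0.1565] -8.97 [ 0.3 -1.7 -0.3  1.4  0.1  0.2  1.3 -0.8  0.6  1.  -0.7  2.6 -0.   1.9
  1.7  1.2  0.5  0.4 -0.6  0.1 -0.2  0.5  0.3  0.7]
F [ 0.5468 -0.3252  0.     -0.1551] -8.89 [ 1.7  2.4 -1.5  2.3 -1.7 -0.7  1.5 -0.8]
```

```bash
python3 -m inch '[[[0,0,0],[0,0.6,0],0.2],[[0,0,0.1],[-0.2,1,0],0.2],[[0,0,0.1],[-0.2,1,0],0.2],[[0,0,0.1],[-0.2,1,0],0.2],[[0,0,0.1],[-0.2,1,0],0.2],[[0,0,0.1],[-0.2,1,0],0.2],[[0,0,0.1],[-0.2,1,0],0.2],[[0,0,0.1],[-0.2,1,0],0.2],[[0,0,0.1],[-0.2,1,0],0.2],[[0,0,0.1],[-0.2,1,0],0.2],[[0,0,0.1],[-0.2,1,0],0.2],[[0,0,0.1],[-0.1,1,-0.4],0.2]]'
python3 -m inch '[[[0,0,0],[0,1,-0.6],0.2],[[0,0,0],[0,1,-0.6],0.2],[[0,0,0],[0,1,-0.6],0.2],[[0,0,0],[0,1,-0.6],0.2],[[0,0,0],[0,1,-0.6],0.2],[[0,0,0],[0,1,-0.6],0.2],[[0,0,0],[0,0.9,-0.5],0.2],[[0,0,0],[0,0,0],0.2]]'
python3 snap.py w4
```

```text
time_s: 6.8
tool_pos: [0.5526, 0.0384, 0.3225]
tcp_rot: [3.141, 0.003, 3.137]
force: [0.0, 1.0, -0.9]
grip_width: 0.6
time_s: 7.8
tool_pos: [0.5504, 0.2464, 0.1975]
tcp_rot: [3.14, -0.003, 3.14]
force: [0.0, -0.2, 0.2]
grip_width: 0.6
7.8 [0.5504 0.2464 0.1975] [ 3.1400e+00 -2.6000e-03  3.1404e+00] [-0.315  0.502 -0.229  1.61   0.123  1.046  0.99 ] 0.6001093576322533 [ 0.  -0.2  0.2]
```

View pics/w4.png

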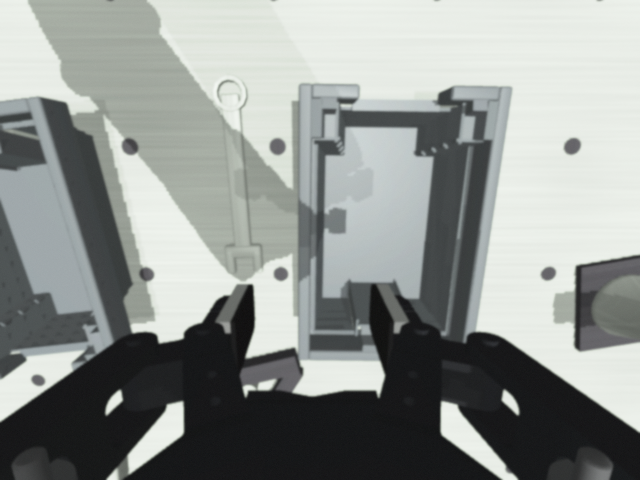

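```bash
python3 -m inch '[[[0,0,-0.09],[0,-0.13,-0.8],0.2],[[0,0,0],[0,0,-1],0.2],[[0,0,0],[0,0,-1],0.2],[[0,0,0],[0,0,-1],0.2],[[0,0,0],[0,0,-0.78],0.2],[[0,0,0],[0,0,0],0.2]]'; python3 snap.py w5
python3 -m inch '[[[0,0,0],[0,0,0],-1],[[0,0,0],[0,0,0],-1],[[0,0,0],[0,0,0],-1],[[0,0,0],[0,0,0],-1]]' 90; python3 snap.py w6; python3 snap.py t6 top
```

```text
time_s: 8.6
tool_pos: [0.5525, 0.2369, 0.0603]
tcp_rot: [-3.14, -0.002, 3.12]
force: [-0.7, -0.7, 0.5]
grip_width: 0.602
8.6 [0.5525 0.2369 0.0603] [-3.1402e+00 -2.1000e-03  3.1203e+00] [-0.327  0.65  -0.192  1.768  0.172  0.742  0.942] 0.6022939247168225 [-0.7 -0.7  0.5]
time_s: 9.15
tool_pos: [0.5542, 0.2389, 0.0625]
tcp_rot: [3.14, 0.002, 3.121]
force: [-0.2, 0.7, 7.2]
grip_width: 0.093
9.15 [0.5542 0.2389 0.0625] [3.1397e+00 2.4000e-03 3.1213e+00] [-0.327  0.648 -0.193  1.765  0.172  0.742  0.942] 0.09322945769078603 [-0.2  0.7  7.2]
9.2 [0.5543 0.2389 0.0625] [3.1398e+00 2.4000e-03 3.1213e+00] [-0.327  0.648 -0.193  1.765  0.172  0.742  0.942] 0.0919716837332705 [-0.5  1.3  6.6]
```

View pics/w6.png

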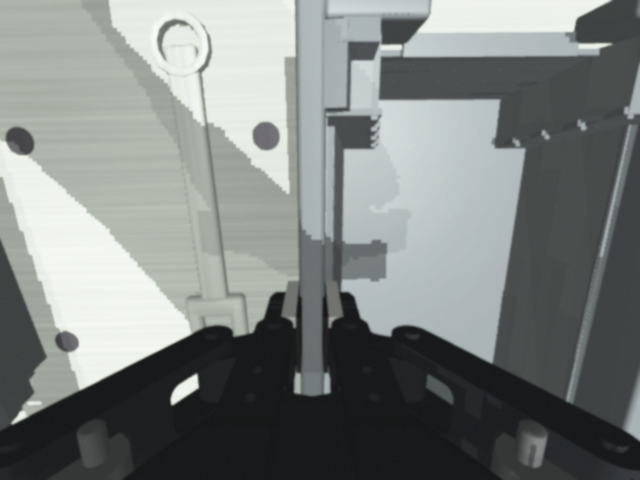

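```bash
python3 -m inch '[[[0,0,0],[0,0,0.3],-1],[[0,0,0],[0,0,0.5],-1],[[0,0,0],[0,0,0.7],-1],[[0,0,0],[0,0,0.8],-1],[[0,0,0],[0,-0.2,0.8],-1],[[0,0,0],[0,-0.4,0.8],-1],[[0,0,0],[0,-0.6,0.7],-1],[[0,0,-0.06],[0,-0.8,0.4],-1],[[0,0,-0.06],[0,-0.8,0],-1]]' 100; python3 snap.py w7;python3 snap.py s7 scene
```

```text
time_s: 10.38
tool_pos: [0.5539, 0.153, 0.2129]
tcp_rot: [3.141, 0.002, 3.104]
force: [0.3, 0.0, -3.7]
grip_width: 0.092
10.375 [0.5539 0.153  0.2129] [3.1411e+00 2.3000e-03 3.1036e+00] [-0.168  0.443 -0.217  1.668  0.108  1.041  1.113] 0.0915181279441838 [ 0.3  0.  -3.7]
10.425 [0.5539 0.1482 0.2122] [-3.1383e+00  1.2000e-03  3.0990e+00] [-0.165  0.442 -0.213  1.67   0.109  1.041  1.115] 0.09325035844010465 [ 0.2 -4.  -4. ]
```

View pics/s7.png

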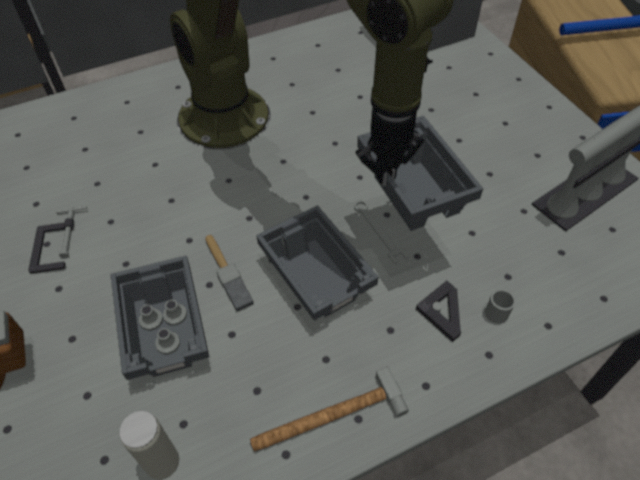

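```bash
python3 -m inch '[[[0,0,-0.05],[0,-1,0],-1],[[0,0,-0.05],[0,-1,0],-1],[[0,0,-0.05],[0,-1,0],-1],[[0,0,-0.05],[0,-1,0],-1],[[0,0,-0.05],[0,-1,0],-1],[[0,0,-0.05],[0,-1,0],-1],[[0,0,-0.05],[0,-1,0],-1],[[0,0,-0.05],[0,-1,0],-1],[[0,0,-0.05],[0,-1,0],-1],[[0,0,-0.05],[0,-1,0],-1],[[0,0,-0.05],[0,-1,0],-1],[[0,0,-0.05],[-0.2,-1,0],-1]]'
python3 -m inch '[[[0,0,-0.05],[-0.2,-1,0],-1],[[0,0,-0.05],[0,-1,0],-1],[[0,0,-0.05],[0,-1,0],-1],[[0,0,-0.05],[0,-1,0],-1],[[0,0,0],[0,-0.9,0],-1],[[0,0,0],[0,-0.5,0],-1],[[0,0,0],[0,0,0],-1],[[0,0,0],[0,0,0],-1]]';python3 snap.py w8;python3 snap.py t8 top;python3 snap.py s8 scene
```

```text
time_s: 11.98
tool_pos: [0.548, -0.2065, 0.2113]
tcp_rot: [3.141, 0.001, 3.021]
force: [0.5, -1.1, -2.6]
grip_width: 0.088
time_s: 12.98
tool_pos: [0.5421, -0.3665, 0.2109]
tcp_rot: [3.14, -0.0, 2.994]
force: [0.4, 1.0, -3.9]
grip_width: 0.095
12.975 [ 0.5421 -0.3665  0.2109] [ 3.1403 -0.      2.9937] [ 0.622  0.564 -0.111  1.446  0.064  1.136  1.924] 0.09515296655070153 [ 0.4  1.  -3.9]
13.025 [ 0.5421 -0.3665  0.211 ] [3.1405e+00 1.0000e-04 2.9941e+00] [ 0.622  0.564 -0.111  1.446  0.064  1.136  1.924] 0.09241761849848316 [-0.8  0.9 -3.8]
13.075 [ 0.5421 -0.3666  0.211 ] [3.1407e+00 2.0000e-04 2.9940e+00] [ 0.622  0.564 -0.111  1.446  0.064  1.135  1.924] 0.08971297749843249 [ 0.5 -0.1 -3. ]
```

View pics/t8.png

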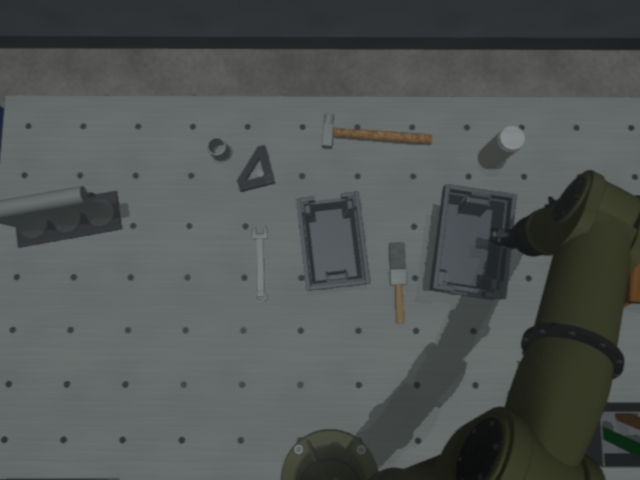

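View pics/s8.png

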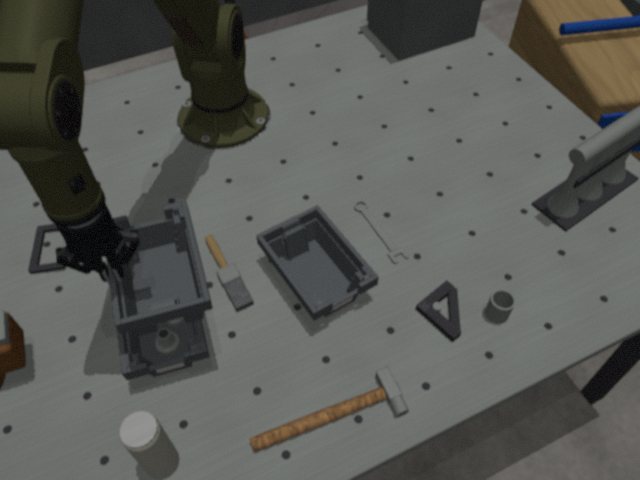

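View pics/w8.png

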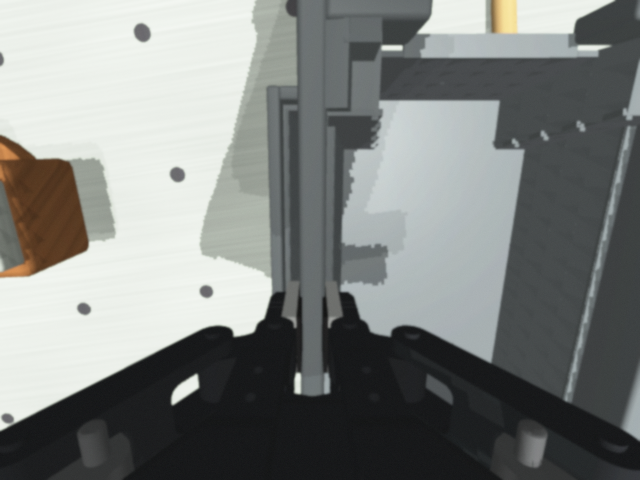

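```bash
python3 - <<'E'
from h import *
import pickle
im=cv2.imread("pics/w8.png")
cv2.imwrite("pics/w8z.png",cv2.resize(im[60:310,240:400],None,fx=2.4*2,fy=2.4,interpolation=2)[:600,:800])
s,c=pickle.load(open("pics/w8.pkl","rb"))
for p in ((.5465,-.325,0,np.radians(-8.95)),(.5493,-.325,0,np.radians(-8.95))):
    X=np.array([[-110,-75,84],[-60,-75,84],[-10,-75,84],[-50,-65,84]])/1000
    print(proj(c,tf(p,X)).round(1))
E
```

```text
[[266.8  85.2]
 [268.6 156.1]
 [270.2 220.2]
 [281.8 169.5]]
[[267.5  89.4]
 [269.2 159.8]
 [270.8 223.6]
 [282.4 173.2]]
```

View pics/w8z.png

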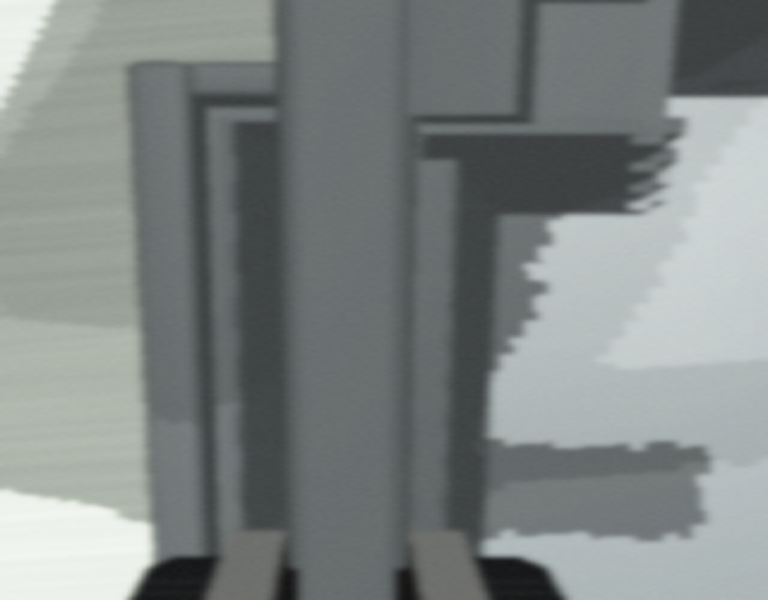

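```bash
python3 - <<'E'
from h import *
import pickle
s,c=pickle.load(open("pics/w8.pkl","rb"))
t=s['tool_pos'];y=s['tcp_rot'][2]
for d in (.02,.04,.06,.08):
    print(d,proj(c,[t[0]+d*np.cos(y),t[1]+d*np.sin(y),t[2]+.0215]).round(1))
# L mould points: front corner column edges, scoop edge own (110? ,32,84)
for dl in (0.0018,0.0052):
    # tote origin = TCP -0.07*owny + dl*ownx ; own yaw=y
    ox=np.array([np.cos(y),np.sin(y)]);oy=np.array([-np.sin(y),np.cos(y)])
    o=t[:2]-.07*oy+dl*ox
    p=(o[0],o[1],t[2]+.0215-.084,y)
    print(dl,proj(c,tf(p,np.array([[110,75,84],[110,32,84],[100,32,84],[110,32,54],[-89,0,0]])/1000)).round(1))
E
```

```text
0.02 [[311.  278.1]]
0.04 [[310.9 226.2]]
0.06 [[310.8 169.7]]
0.08 [[310.7 108.1]]
0.0018 [[294.3  -2.6]
 [434.4  -2.7]
 [431.4  33.9]
 [407.8  30.6]
 [411.9 378.7]]
0.0052 [[294.1 -15.4]
 [435.4 -15.6]
 [432.4  21.7]
 [408.4  20.8]
 [412.3 374.5]]
```

```bash
python3 -m inch '[[[0,0,-0.06],[-0.05,-0.5,-0.4],-1],[[0,0,0],[0,-0.45,-0.8],-1],[[0,0,0],[0,0,-0.7],-1],[[0,0,0],[0,0,0],-1],[[0,0,0],[0,0,0],-1]]';python3 snap.py w9;python3 snap.py t9 top;python3 snap.py s9 scene
python3 - <<'E'
import cv2
cv2.imwrite("pics/t9z.png",cv2.resize(cv2.convertScaleAbs(cv2.imread("pics/t9.png")[180:310,415:535],alpha=1.9),None,fx=4.5,fy=4.5,interpolation=2))
cv2.imwrite("pics/s9z.png",cv2.resize(cv2.convertScaleAbs(cv2.imread("pics/s9.png")[200:390,60:230],alpha=1.9),None,fx=3.1,fy=3.1,interpolation=2))
E
```

```text
time_s: 13.75
tool_pos: [0.5403, -0.3972, 0.1543]
tcp_rot: [-3.141, 0.001, 2.983]
force: [-0.7, 0.8, -3.6]
grip_width: 0.093
13.75 [ 0.5403 -0.3972  0.1543] [-3.1413e+00  5.0000e-04  2.9835e+00] [ 0.656  0.634 -0.103  1.476  0.071  1.035  1.949] 0.0933791181757898 [-0.7  0.8 -3.6]
13.8 [ 0.5406 -0.3972  0.1547] [-3.1409e+00  1.4000e-03  2.9836e+00] [ 0.656  0.634 -0.103  1.475  0.071  1.035  1.949] 0.09006036663551034 [-0.2  0.  -3.2]
13.85 [ 0.5406 -0.3972  0.1549] [-3.1408e+00  1.6000e-03  2.9837e+00] [ 0.656  0.633 -0.103  1.475  0.071  1.035  1.949] 0.0902899568956521 [-0.2  0.4 -4.2]
```

View pics/t9z.png

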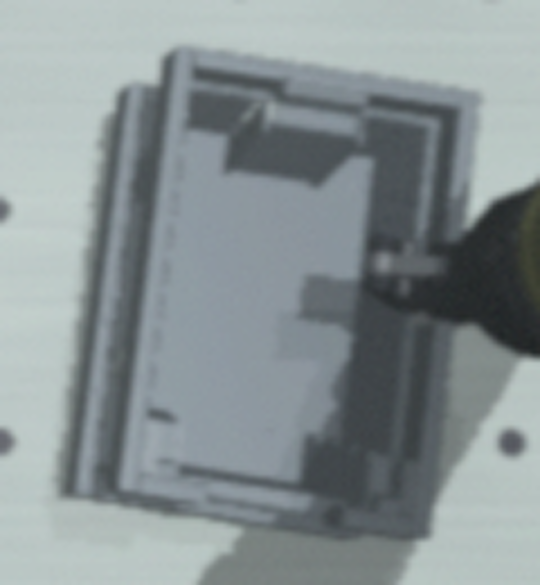

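View pics/s9z.png

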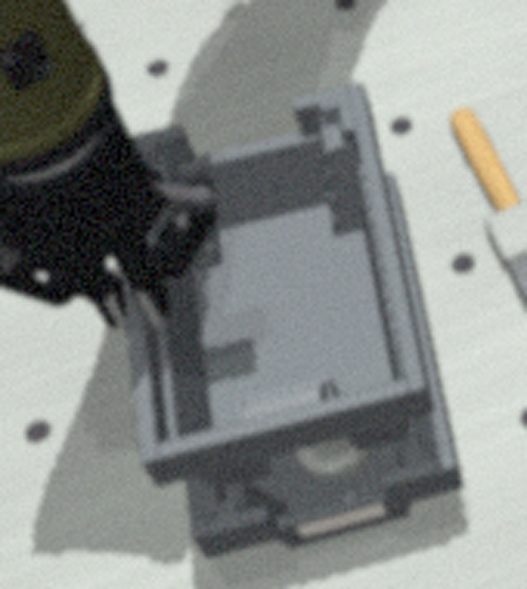

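View pics/w9.png

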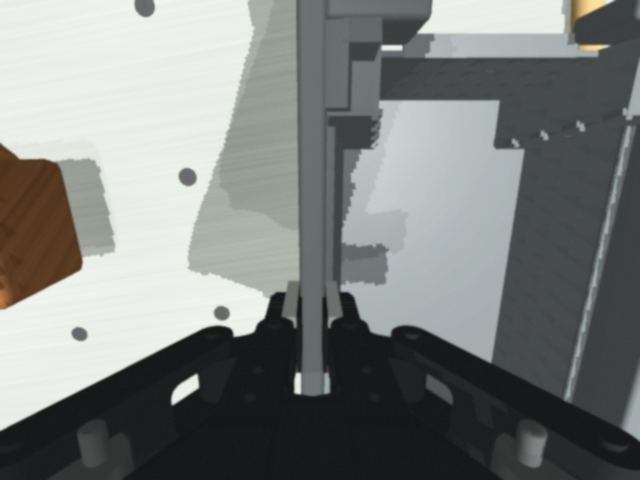

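```bash
python3 - <<'E'
from plant import *
from h import *
import pickle
T=camera_info("top");S=camera_info("scene")
un=lambda a,o,k:(np.array(a,float)+.5)/k-.5+np.array(o)
X=np.array([[-110,-75,84],[-110,75,84],[110,75,84],[110,-75,84]])/1000
t=un([(168,48),(481,92),(432,535),(122,492)],(415,180),4.5)
s=un([(428,388),(147,462),(360,87)],(60,200),3.1); Xs=X[[0,1,3]]
# predicted held pose from TCP (dl .0035)
def go(ob,p0,z):
    f=lambda q:np.concatenate([(proj(c,tf((q[0],q[1],z,q[2]),A))-px).ravel() for c,px,A in ob])
    r=least_squares(f,(p0[0],p0[1],p0[3]),loss='soft_l1');return r.x.round(4),np.degrees(r.x[2]).round(2),f(r.x).round(1)
p0=(.55,-.33,.09,np.pi*.95)
for ob in ([(T,t,X)],[(S,s,Xs)],[(T,t,X),(S,s,Xs)]): print(go(ob,p0,.0924))
y=2.9836;tc=np.array([.5406,-.3972])
for dl in (.0018,.0052): print(tc-.07*np.array([-np.sin(y),np.cos(y)])+dl*np.array([np.cos(y),np.sin(y)]))
sF=un([(452,432),(97,517),(47,102),(362,28)],(100,250),4.2);tF=un([(145,85),(432,122),(380,538),(85,495)],(410,180),4.5)
for ob in ([(T,tF,CR)],[(S,sF,CR)],[(T,tF,CR),(S,sF,CR)]): print(go(ob,(.55,-.325,0,-.157),0))
E
```

```text
(array([ 0.5486, -0.3264,  3.0007]), np.float64(171.93), array([ 0.8, -0.7, -0.6, -0.8,  0.4,  1. , -0.5,  0.4]))
(array([ 0.5495, -0.3269,  2.9976]), np.float64(171.75), array([ 0.7, -0.2, -1.3,  1.5,  0.3, -2.1]))
(array([ 0.549 , -0.3267,  2.9985]), np.float64(171.8), array([ 1. , -0.9, -0.4, -0.8,  0.4,  0.9, -0.5,  0.2,  0.8, -0.6, -1.1,
        1.1,  0.3, -2.4]))
[ 0.54983595 -0.32778864]
[ 0.5464783  -0.32725369]
(array([ 0.5494, -0.3226, -0.1546]), np.float64(-8.86), array([ 0.1, -1. , -1. ,  0.6, -0.1,  0.4,  1.2, -0.2]))
(array([ 0.5513, -0.3257, -0.1596]), np.float64(-9.14), array([ 0.3, -0.8, -1.1,  2.2, -0.3,  0.1,  1.5, -0.8]))
(array([ 0.5501, -0.3245, -0.1564]), np.float64(-8.96), array([ 0.9, -1.3, -0.1,  0.4,  0.6,  0.2,  2. , -0.5,  0.9, -1.9, -0.3,
        1.3, -0. , -0.5,  1.7, -1.6]))
```

```bash
python3 -m inch '[[[0,0,-0.05],[0.02,0.075,0],-1],[[0,0,0],[0,0,-0.2],-1],[[0,0,0],[0,0,-0.2],-1],[[0,0,0],[0,0,0],-1]]' ; python3 snap.py w10
```

```text
time_s: 14.4
tool_pos: [0.5402, -0.3943, 0.1409]
tcp_rot: [3.141, -0.002, 2.977]
force: [-0.0, 0.8, -3.8]
grip_width: 0.088
14.4 [ 0.5402 -0.3943  0.1409] [ 3.1410e+00 -1.5000e-03  2.9768e+00] [ 0.651  0.645 -0.101  1.495  0.072  1.007  1.938] 0.08773503891502722 [-0.   0.8 -3.8]
```

```bash
python3 -m inch '[[[0,0,0],[0,0,-0.07],-1],[[0,0,0],[0,0,-0.06],-1],[[0,0,0],[0,0,0],-1]]'; python3 -m inch '[[[0,0,0],[0,0,-0.05],-1],[[0,0,0],[0,0,-0.05],-1],[[0,0,0],[0,0,0],-1]]'
```

```text
time_s: 14.82
tool_pos: [0.5406, -0.3945, 0.1378]
tcp_rot: [3.142, -0.0, 2.977]
force: [0.0, 0.2, -2.7]
grip_width: 0.089
time_s: 15.2
tool_pos: [0.5407, -0.3946, 0.135]
tcp_rot: [-3.141, 0.0, 2.977]
force: [0.0, 0.3, -2.8]
grip_width: 0.089
```

```bash
python3 -m inch '[[[0,0,0],[0,0,-0.05],-1],[[0,0,0],[0,0,0],-1]]'; python3 -m inch '[[[0,0,0],[0,0,-0.05],-1],[[0,0,0],[0,0,0],-1]]'; python3 snap.py s11 scene;python3 snap.py t11 top
python3 - <<'E'
import cv2
cv2.imwrite("pics/t11z.png",cv2.resize(cv2.convertScaleAbs(cv2.imread("pics/t11.png")[180:310,415:535],alpha=1.9),None,fx=4.5,fy=4.5,interpolation=2))
cv2.imwrite("pics/s11z.png",cv2.resize(cv2.convertScaleAbs(cv2.imread("pics/s11.png")[200:390,60:230],alpha=1.9),None,fx=3.1,fy=3.1,interpolation=2))
E
```

```text
time_s: 15.45
tool_pos: [0.5406, -0.3949, 0.1346]
tcp_rot: [-3.141, 0.001, 2.976]
force: [-3.3, 0.5, 4.7]
grip_width: 0.093
time_s: 15.7
tool_pos: [0.5406, -0.3953, 0.1344]
tcp_rot: [-3.14, 0.002, 2.976]
force: [-5.3, 1.7, 13.1]
grip_width: 0.093
15.7 [ 0.5406 -0.3953  0.1344] [-3.1401e+00  1.6000e-03  2.9759e+00] [ 0.651  0.65  -0.1    1.504  0.073  0.989  1.937] 0.0929563184717744 [-5.3  1.7 13.1]
15.75 [ 0.5405 -0.3953  0.1343] [-3.1401e+00  1.6000e-03  2.9759e+00] [ 0.651  0.65  -0.1    1.504  0.073  0.989  1.937] 0.0936205883919122 [-5.4  1.  12.9]
```

View pics/s11z.png

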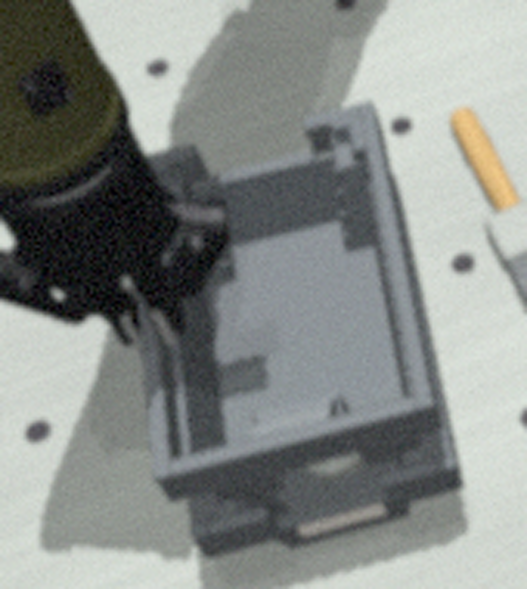

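View pics/t11z.png

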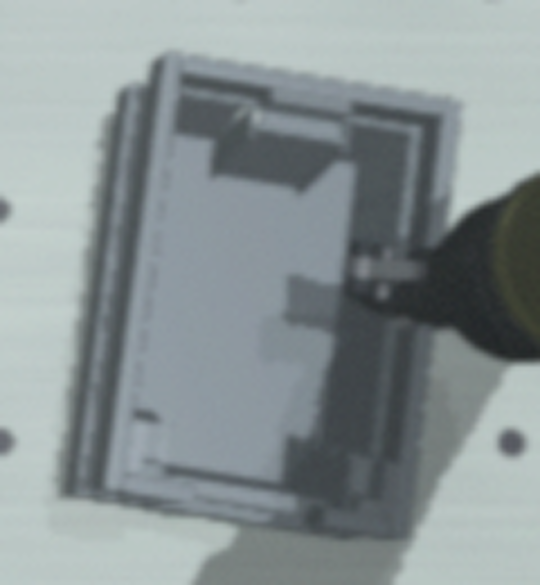

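```bash
python3 -m inch '[[[0,0,0],[-0.02,0,0.03],-1],[[0,0,0],[0,0,0],-1]]'; python3 -m inch '[[[0,0,0],[0,0,0],-0.6],[[0,0,0],[0,0,0],-0.3],[[0,0,0],[0,0,0],0],[[0,0,0],[0,0,0],0.1],[[0,0,0],[0,0,0],0.1]]';python3 snap.py w12;python3 snap.py t12 top;python3 snap.py s12 scene
python3 - <<'E'
import cv2
cv2.imwrite("pics/t12z.png",cv2.resize(cv2.convertScaleAbs(cv2.imread("pics/t12.png")[180:310,415:535],alpha=1.9),None,fx=4.5,fy=4.5,interpolation=2))
cv2.imwrite("pics/s12z.png",cv2.resize(cv2.convertScaleAbs(cv2.imread("pics/s12.png")[200:390,60:230],alpha=1.9),None,fx=3.1,fy=3.1,interpolation=2))
E
```

```text
time_s: 16.05
tool_pos: [0.5406, -0.395, 0.1345]
tcp_rot: [-3.141, 0.002, 2.976]
force: [-2.0, -0.3, 8.8]
grip_width: 0.089
time_s: 16.68
tool_pos: [0.5401, -0.3945, 0.1328]
tcp_rot: [3.142, -0.0, 2.977]
force: [-1.3, -0.0, -0.6]
grip_width: 0.55
16.675 [ 0.5401 -0.3945  0.1328] [ 3.1415e+00 -1.0000e-04  2.9768e+00] [ 0.651  0.652 -0.1    1.505  0.073  0.988  1.938] 0.5496069095523342 [-1.3 -0.  -0.6]
16.725 [ 0.5401 -0.3945  0.1328] [ 3.1416e+00 -1.0000e-04  2.9767e+00] [ 0.651  0.652 -0.1    1.505  0.073  0.988  1.938] 0.5480613261964228 [-0.2  0.8 -0.4]
16.775 [ 0.5401 -0.3945  0.1328] [ 3.1416e+00 -1.0000e-04  2.9767e+00] [ 0.652  0.652 -0.1    1.505  0.073  0.988  1.938] 0.55056817729625 [ 0.3 -1.1 -0.2]
```

View pics/s12z.png

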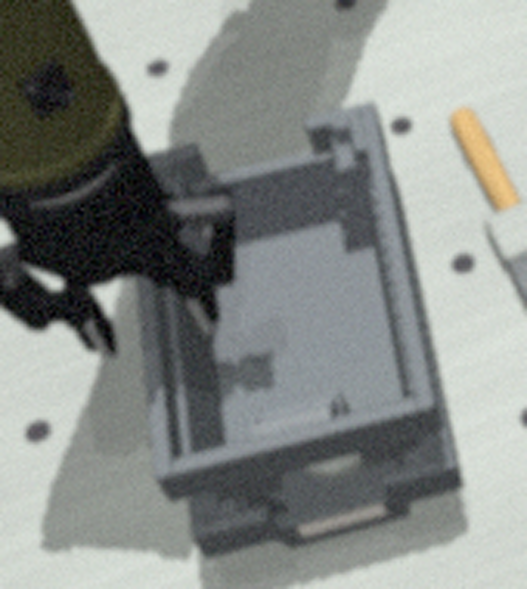

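View pics/w12.png

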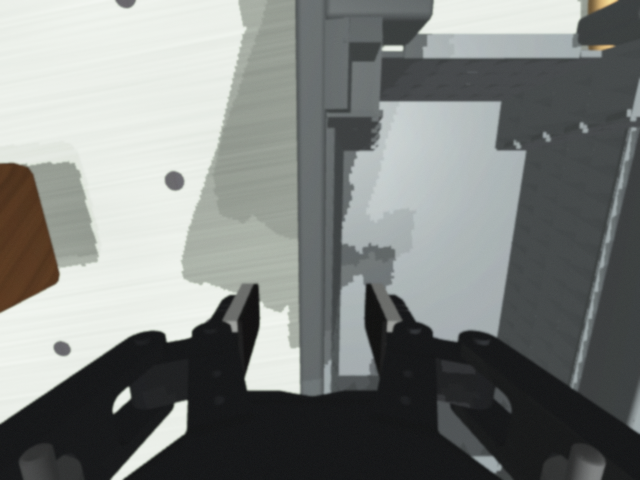

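```bash
python3 -m inch '[[[0,0,0],[0,0,0.6],0.1],[[0,0,0],[0,0,1],0.1],[[0,0,0],[0,0,1],0.1],[[0,0,-0.5],[0,0.3,1],0.1],[[0,0,-1],[0,0.6,0.6],0.1],[[0,0,-1],[0,0.8,0],0.1],[[0,0,-1],[0,0.8,0],0.1],[[0,0,-1],[0,0.8,0],0.1],[[0,0,-1],[0,0.8,0],0.1],[[0,0,-1],[0,0.8,0],0.1],[[0,0,-1],[0,0.8,0],0.1],[[0,0,-1],[0,0.8,0],0.1]]'
python3 snap.py t13 top; python3 snap.py s13 scene
python3 - <<'E'
import cv2
cv2.imwrite("pics/t13z.png",cv2.resize(cv2.convertScaleAbs(cv2.imread("pics/t13.png")[180:310,415:535],alpha=1.9),None,fx=4.5,fy=4.5,interpolation=2))
cv2.imwrite("pics/s13z.png",cv2.resize(cv2.convertScaleAbs(cv2.imread("pics/s13.png")[200:390,60:230],alpha=1.9),None,fx=3.1,fy=3.1,interpolation=2))
E
```

```text
time_s: 18.32
tool_pos: [0.54, -0.1986, 0.259]
tcp_rot: [3.141, -0.0, 1.785]
force: [0.1, 0.7, 0.6]
grip_width: 0.551
18.325 [ 0.54   -0.1986  0.259 ] [ 3.1414 -0.      1.7855] [ 0.197  0.408  0.171  1.594 -0.074  1.146  0.6  ] 0.5512533623505365 [0.1 0.7 0.6]
18.375 [ 0.5406 -0.1945  0.259 ] [ 3.1406e+00 -2.9000e-03  1.7827e+00] [ 0.193  0.407  0.169  1.595 -0.076  1.146  0.591] 0.5448158136282492 [-0.5  3.6  0.1]
```

View pics/s13z.png

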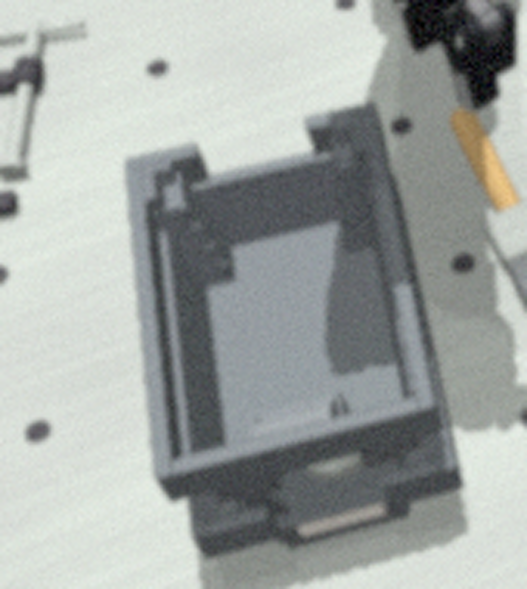

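View pics/t13z.png

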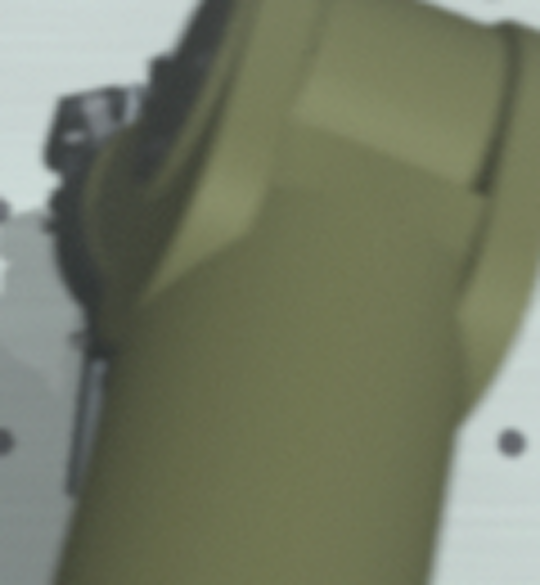

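```bash
python3 -m inch '[[[0,0,-1],[0,0.7,0],0.2],[[0,0,-1],[0,0.7,0],0.2],[[0,0,-1],[0,0.7,0],0.2],[[0,0,-1],[0,0.7,0],0.2],[[0,0,-1],[0,0.7,0],0.2],[[0,0,-1],[0.1,0.7,0],0.2],[[0,0,-1],[0.1,0.7,0],0.2],[[0,0,-1],[0.1,0.7,0],0.2],[[0,0,-1],[0.1,0.7,-0.4],0.2],[[0,0,-1],[0.1,0.7,-0.6],0.2],[[0,0,-1],[0,0.7,-0.6],0.2],[[0,0,-0.8],[0,0.7,-0.4],0.2]]'
python3 -m inch '[[[0,0,0],[0,0,0],0.2],[[0,0,0],[0,0,0],0.2]]';python3 snap.py w14; python3 snap.py t14 top
python3 - <<'E'
import cv2
cv2.imwrite("pics/t14z.png",cv2.resize(cv2.convertScaleAbs(cv2.imread("pics/t14.png")[180:310,415:535],alpha=1.9),None,fx=4.5,fy=4.5,interpolation=2))
E
```

```text
time_s: 19.92
tool_pos: [0.5552, 0.0521, 0.1981]
tcp_rot: [3.141, 0.001, 0.14]
force: [0.1, 0.1, -0.4]
grip_width: 0.6
time_s: 20.18
tool_pos: [0.5555, 0.0508, 0.1995]
tcp_rot: [3.14, -0.001, 0.145]
force: [0.3, -0.0, 0.0]
grip_width: 0.598
20.175 [0.5555 0.0508 0.1995] [ 3.1405e+00 -7.0000e-04  1.4470e-01] [-0.471  0.47   0.512  1.736 -0.265  1.004 -1.289] 0.5977903466073955 [ 0.3 -0.   0. ]
20.225 [0.5556 0.0507 0.1997] [ 3.1407e+00 -1.2000e-03  1.4340e-01] [-0.471  0.47   0.512  1.736 -0.265  1.004 -1.29 ] 0.600147827250387 [ 0.7  0.  -0.1]
```

View pics/w14.png

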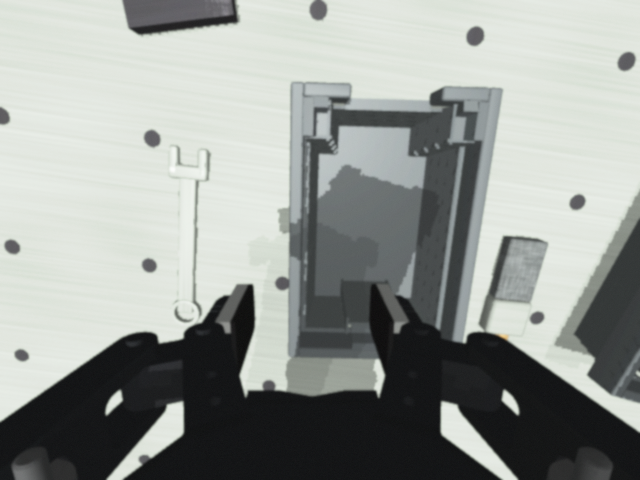

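View pics/t14z.png

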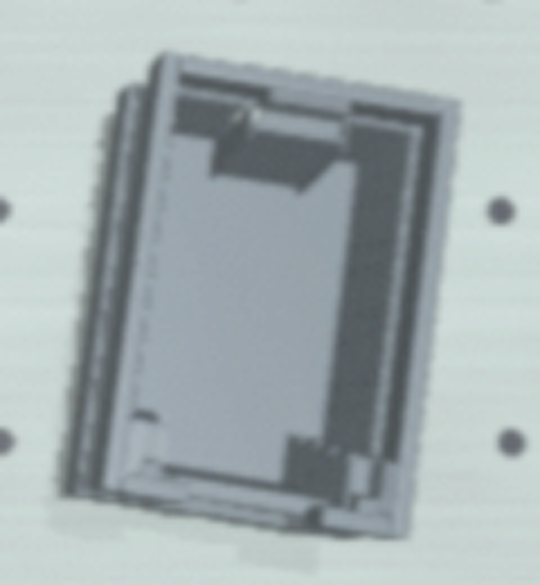

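```bash
cat > st.py <<'E'
from plant import *
from h import *
T=camera_info("top");S=camera_info("scene")
un=lambda a,o,k:(np.array(a,float)+.5)/k-.5+np.array(o)
X=np.array([[-110,-75,84],[-110,75,84],[110,75,84],[110,-75,84]])/1000
t=un([(157,53),(461,102),(409,537),(108,487)],(415,180),4.5)
s=un([(437,398),(157,477),(127,160),(372,103)],(60,200),3.1)
for i in range(4): print('tri',tri([(T,t[i]),(S,s[i])]).round(4))
p,r=fit([(T,t,X),(S,s,X)],(.55,-.325,.07,2.98)); print(p.round(4),np.degrees(p[3]),r.round(1))
E
python3 st.py
```

```text
tri [ 0.6674 -0.2659  0.1598]
tri [ 0.6443 -0.4149  0.1568]
tri [ 0.4307 -0.3797  0.1569]
tri [ 0.4542 -0.2353  0.1567]
[ 0.5486 -0.3241  0.0722  2.987 ] 171.14397408974878 [ 0.6 -0.1 -0.1 -0.6  0.3  1.  -1.2  1.2  0.7  2.   0.   0.9 -1.4 -0.4
  0.6 -1.3]
```

```bash
python3 -m inch '[[[0,0,-0.19],[0,0.4,-0.8],0.2],[[0,0,0],[0,0,-1],0.2],[[0,0,0],[0,0,-1],0.2],[[0,0,0],[0,0,-1],0.2],[[0,0,0],[0,0,-0.83],0.2],[[0,0,0],[0,0,0],0.2]]' 90; python3 snap.py w15
```

```text
time_s: 21.02
tool_pos: [0.5544, 0.0634, 0.0591]
tcp_rot: [3.141, 0.002, 0.116]
force: [0.3, -0.9, 0.3]
grip_width: 0.599
21.025 [0.5544 0.0634 0.0591] [3.1414e+00 2.5000e-03 1.1550e-01] [-0.424  0.639  0.42   1.892 -0.389  0.694 -1.229] 0.5986368706236783 [ 0.3 -0.9  0.3]
```

View pics/w15.png

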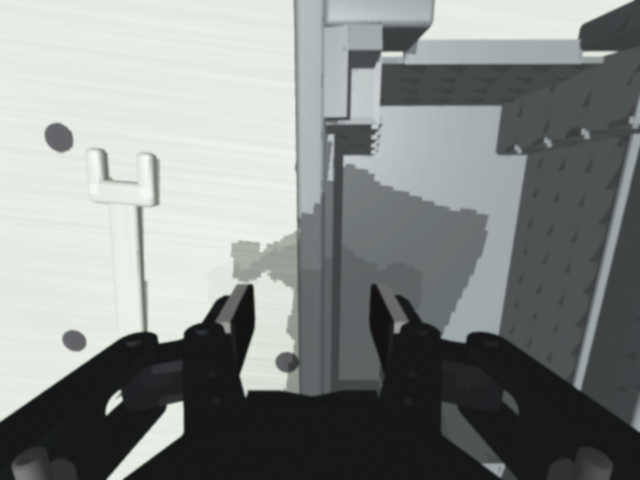

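```bash
python3 -m inch '[[[0,0,0],[0,0,0.04],0],[[0,0,0],[0,0,0],-1],[[0,0,0],[0,0,0],-1],[[0,0,0],[0,0,0],-1],[[0,0,0],[0,0,0],-1]]' 90; python3 snap.py w16
python3 -m inch '[[[0,0,0],[0,0,0.3],-1],[[0,0,0],[0,0,0.5],-1],[[0,0,0],[0,0,0.7],-1],[[0,0,0],[0,0,0.8],-1],[[0,0,0],[0,0,0.9],-1],[[0,0,0],[0,0,1],-1],[[0,0,0.3],[0,-0.2,1],-1],[[0,0,0.7],[0,-0.4,0.8],-1],[[0,0,1],[0,-0.6,0.6],-1],[[0,0,1],[0,-0.6,0],-1]]' 100
```

```text
time_s: 21.7
tool_pos: [0.5556, 0.0643, 0.0622]
tcp_rot: [-3.142, -0.002, 0.116]
force: [-0.4, -0.4, 6.8]
grip_width: 0.094
21.7 [0.5556 0.0643 0.0622] [-3.1416e+00 -1.6000e-03  1.1590e-01] [-0.427  0.634  0.422  1.889 -0.388  0.697 -1.231] 0.09376691371968608 [-0.4 -0.4  6.8]
time_s: 23.0
tool_pos: [0.5554, 0.0097, 0.2616]
tcp_rot: [3.14, -0.003, 0.539]
force: [0.5, -0.1, -3.2]
grip_width: 0.093
```

View pics/w16.png

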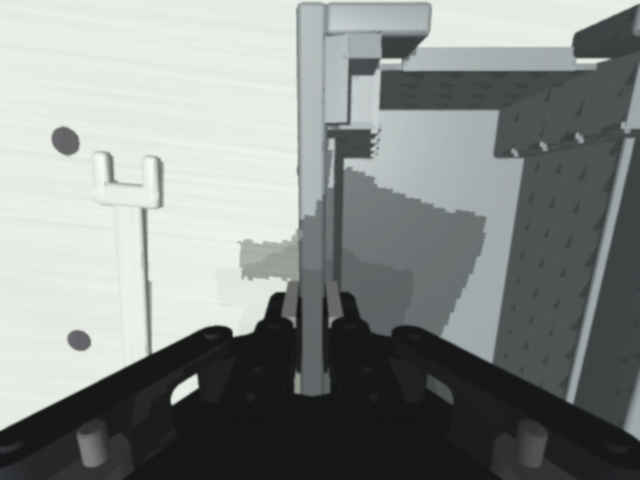

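```bash
python3 -m inch '[[[0,0,1],[0,-0.6,0],-1],[[0,0,1],[0,-0.7,0],-1],[[0,0,1],[0,-0.7,0],-1],[[0,0,1],[0,-0.7,0],-1],[[0,0,1],[0,-0.7,0],-1],[[0,0,1],[0,-0.7,0],-1],[[0,0,1],[0,-0.7,0],-1],[[0,0,1],[0,-0.7,0],-1],[[0,0,1],[0,-0.7,0],-1],[[0,0,1],[0,-0.7,0],-1],[[0,0,1],[0,-0.7,0],-1],[[0,0,1],[0,-0.7,0],-1]]'
python3 -m inch '[[[0,0,1],[0,-0.7,0],-1],[[0,0,1],[-0.1,-0.7,0],-1],[[0,0,1],[-0.1,-0.7,0],-1],[[0,0,1],[-0.1,-0.7,0],-1],[[0,0,0.5],[-0.1,-0.6,0],-1],[[0,0,0],[-0.1,-0.3,0],-1],[[0,0,0],[0,0,0],-1],[[0,0,0],[0,0,0],-1]]';python3 snap.py w17; python3 snap.py s17 scene
```

```text
time_s: 24.5
tool_pos: [0.5543, -0.2395, 0.2598]
tcp_rot: [-3.14, 0.0, 2.214]
force: [0.2, -0.7, -3.4]
grip_width: 0.094
time_s: 25.5
tool_pos: [0.5404, -0.3484, 0.2594]
tcp_rot: [3.141, -0.0, 2.839]
force: [-0.4, -0.5, -3.0]
grip_width: 0.092
25.5 [ 0.5404 -0.3484  0.2594] [ 3.1411 -0.      2.8387] [ 0.577  0.512 -0.072  1.403  0.037  1.228  1.77 ] 0.09229982209091435 [-0.4 -0.5 -3. ]
25.55 [ 0.5405 -0.3483  0.2594] [3.1411 0.     2.8393] [ 0.577  0.512 -0.072  1.403  0.037  1.228  1.77 ] 0.0888808309893187 [-1.1  0.  -2.6]
```

View pics/w17.png

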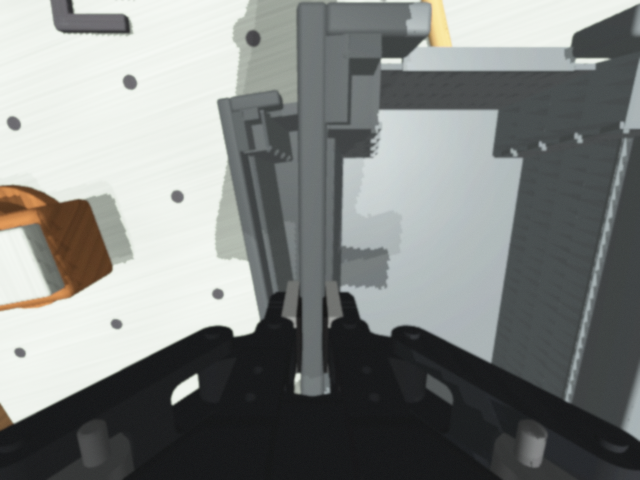

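View pics/s17.png

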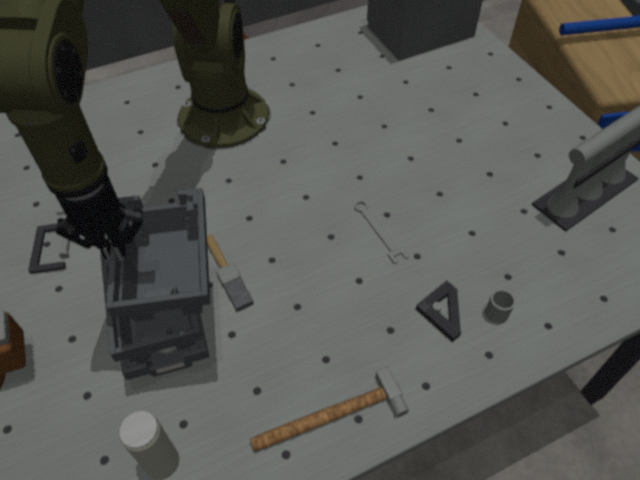

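```bash
python3 - <<'E'
from h import *
import pickle
a=cv2.imread("pics/w8.png",0);b=cv2.imread("pics/w17.png",0);c9=cv2.imread("pics/w12.png",0)
for nm,(x,y,w,h) in {'lip':(400,25,180,40),'floorcorner':(490,85,60,75),'col':(328,40,56,90)}.items():
    for im,n in ((a,'w8'),(c9,'w12')):
        p=cv2.GaussianBlur(cv2.Canny(im,40,90)[y:y+h,x:x+w],(3,3),0); q=cv2.GaussianBlur(cv2.Canny(b,40,90)[max(0,y-5):y+h+30,x-10:x+w+10],(3,3),0)
        r=cv2.matchTemplate(q,p,cv2.TM_CCOEFF_NORMED);_,v,_,l=cv2.minMaxLoc(r); print(nm,n,round(v,2),'shift',l[0]-10,l[1]-5)
s,c=pickle.load(open("pics/w17.pkl","rb")); t=s['tool_pos'];y=s['tcp_rot'][2]
ox=np.array([np.cos(y),np.sin(y)]);oy=np.array([-np.sin(y),np.cos(y)])
for dl in (-.002,0,.002):
    o=t[:2]-.07*oy+dl*ox
    print(dl,proj(c,tf((o[0],o[1],t[2]+.0215-.084,y),np.array([[110,75,84],[105,30,54],[100,30,54],[85,20,3]])/1000)).round(1).tolist())
# L stacked front-left corner at 72
for p in ((.5486,-.3241,.072,2.987),(.5465,-.325,.072,2.985)):
    print(proj(c,tf(p,np.array([[110,75,84],[0,75,84]])/1000)).round(1).tolist())
E
```

```text
lip w8 0.68 shift -2 14
lip w12 0.67 shift -1 13
floorcorner w8 0.82 shift -2 9
floorcorner w12 0.82 shift -3 8
col w8 0.69 shift 0 14
col w12 0.62 shift 0 13
-0.002 [[294.8, 11.8], [411.5, 55.6], [410.6, 69.3], [401.0, 119.8]]
0 [[294.7, 4.4], [411.9, 50.0], [411.0, 63.9], [401.2, 116.0]]
0.002 [[294.6, -3.1], [412.3, 44.4], [411.3, 58.3], [401.5, 112.2]]
[[215.3, 103.4], [247.5, 257.7]]
[[213.2, 100.4], [245.4, 255.3]]
```

```bash
python3 -m inch '[[[0,0,0.5],[-0.08,-0.6,-0.3],-1],[[0,0,0.48],[-0.07,-0.6,-0.4],-1],[[0,0,0],[0,-0.33,-0.35],-1],[[0,0,0],[0,0,0],-1],[[0,0,0],[0,0,0],-1]]';python3 snap.py w18;python3 snap.py t18 top
python3 - <<'E'
import cv2
cv2.imwrite("pics/t18z.png",cv2.resize(cv2.convertScaleAbs(cv2.imread("pics/t18.png")[160:310,415:545],alpha=1.9),None,fx=4,fy=4,interpolation=2))
E
```

```text
time_s: 26.22
tool_pos: [0.5363, -0.3944, 0.228]
tcp_rot: [3.141, 0.001, 2.975]
force: [-0.5, 0.1, -2.3]
grip_width: 0.094
26.225 [ 0.5363 -0.3944  0.228 ] [3.1410e+00 6.0000e-04 2.9755e+00] [ 0.655  0.569 -0.101  1.387  0.058  1.188  1.953] 0.09350116513055375 [-0.5  0.1 -2.3]
26.275 [ 0.5363 -0.3944  0.2282] [3.1412e+00 9.0000e-04 2.9759e+00] [ 0.655  0.569 -0.101  1.387  0.058  1.188  1.953] 0.09219071211535448 [ 0.5  0.2 -3.6]
```

View pics/w18.png

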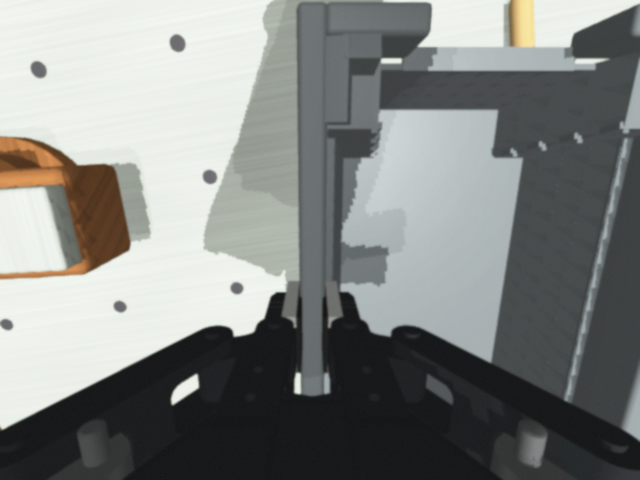

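View pics/t18z.png

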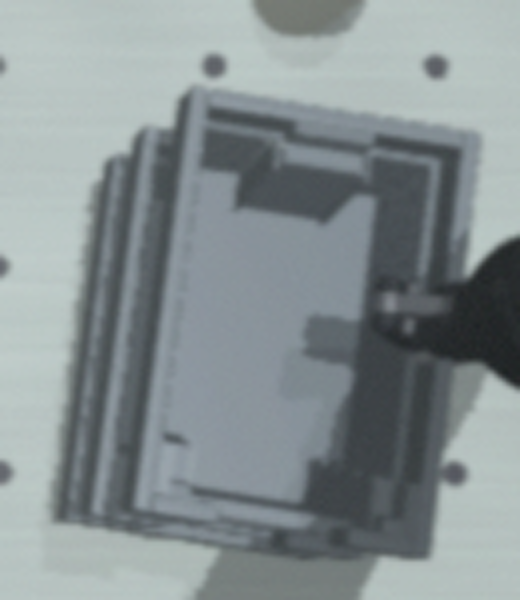

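```bash
python3 -m inch '[[[0,0,0],[0,0,-0.4],-1],[[0,0,0],[0,0,-0.4],-1],[[0,0,0],[0,0,-0.3],-1],[[0,0,0],[0,0,0],-1]]';python3 -m inch '[[[0,0,0],[0,0,-0.2],-1],[[0,0,0],[0,0,-0.2],-1],[[0,0,0],[0,0,0],-1]]'
```

```text
time_s: 26.82
tool_pos: [0.535, -0.3951, 0.1933]
tcp_rot: [3.141, -0.002, 2.975]
force: [0.4, 0.0, -3.0]
grip_width: 0.091
time_s: 27.2
tool_pos: [0.5353, -0.3953, 0.1821]
tcp_rot: [3.141, -0.001, 2.975]
force: [0.5, 1.0, -2.9]
grip_width: 0.097
```

```bash
python3 -m inch '[[[0,0,0],[0.025,0.03,-0.15],-1],[[0,0,0],[0,0,-0.15],-1],[[0,0,0],[0,0,0],-1]]';python3 -m inch '[[[0,0,0],[0,0,-0.1],-1],[[0,0,0],[0,0,0],-1]]'
```

```text
time_s: 27.58
tool_pos: [0.5361, -0.3945, 0.1732]
tcp_rot: [3.141, -0.001, 2.975]
force: [-0.3, 0.1, -3.7]
grip_width: 0.093
time_s: 27.82
tool_pos: [0.5362, -0.3945, 0.1705]
tcp_rot: [3.141, -0.0, 2.975]
force: [-0.4, -0.9, -3.3]
grip_width: 0.094
```

```bash
python3 -m inch '[[[0,0,0],[0,0,-0.1],-1],[[0,0,0],[0,0,0],-1]]';python3 -m inch '[[[0,0,0],[0,0,-0.07],-1],[[0,0,0],[0,0,0],-1]]';python3 -m inch '[[[0,0,0],[0,0,-0.05],-1],[[0,0,0],[0,0,0],-1]]'
```

```text
time_s: 28.08
tool_pos: [0.5362, -0.3944, 0.1674]
tcp_rot: [3.141, -0.0, 2.975]
force: [0.2, 0.4, -2.6]
grip_width: 0.089
time_s: 28.32
tool_pos: [0.5363, -0.3945, 0.1654]
tcp_rot: [3.142, -0.0, 2.975]
force: [0.1, -0.4, -2.5]
grip_width: 0.093
time_s: 28.58
tool_pos: [0.5363, -0.3947, 0.1644]
tcp_rot: [-3.141, 0.0, 2.975]
force: [-1.0, -0.0, 0.8]
grip_width: 0.096
```

Contact at 0.1644 m, the expected nested height. Press very slightly, then look.

```bash
python3 -m inch '[[[0,0,0],[0,0,-0.03],-1],[[0,0,0],[0,0,0],-1]]';python3 snap.py w19; python3 snap.py s19 scene;python3 -m inch '[[[0,0,0],[0,0,0],-0.6],[[0,0,0],[0,0,0],-0.3],[[0,0,0],[0,0,0],0],[[0,0,0],[0,0,0],0.1],[[0,0,0],[0,0,0],0.1]]';python3 snap.py w20;python3 snap.py s20 scene
python3 - <<'E'
import cv2
for n in ("s19","s20"):
  cv2.imwrite(f"pics/{n}z.png",cv2.resize(cv2.convertScaleAbs(cv2.imread(f"pics/{n}.png")[190:390,60:230],alpha=1.9),None,fx=3,fy=3,interpolation=2))
E
```

```text
time_s: 28.82
tool_pos: [0.5363, -0.3949, 0.1643]
tcp_rot: [-3.141, 0.001, 2.975]
force: [-3.5, 0.5, 7.0]
grip_width: 0.092
28.825 [ 0.5363 -0.3949  0.1643] [-3.1408e+00  8.0000e-04  2.9750e+00] [ 0.654  0.618 -0.099  1.478  0.066  1.048  1.945] 0.09175673965906953 [-3.5  0.5  7. ]
28.875 [ 0.5362 -0.3949  0.1643] [-3.1408e+00  8.0000e-04  2.9750e+00] [ 0.654  0.618 -0.099  1.478  0.066  1.048  1.945] 0.09578282181114828 [-2.4  0.1  6.2]
time_s: 29.55
tool_pos: [0.5364, -0.3946, 0.1631]
tcp_rot: [-3.142, 0.0, 2.975]
force: [0.3, -0.0, -0.1]
grip_width: 0.553
29.55 [ 0.5364 -0.3946  0.1631] [-3.1416  0.      2.9753] [ 0.654  0.62  -0.099  1.478  0.066  1.047  1.945] 0.5527298412455824 [ 0.3 -0.  -0.1]
29.6 [ 0.5364 -0.3945  0.1631] [-3.1416  0.      2.9753] [ 0.654  0.62  -0.099  1.478  0.066  1.047  1.945] 0.5529106633982084 [-0.2  0.2  0.3]
```

View pics/s20z.png

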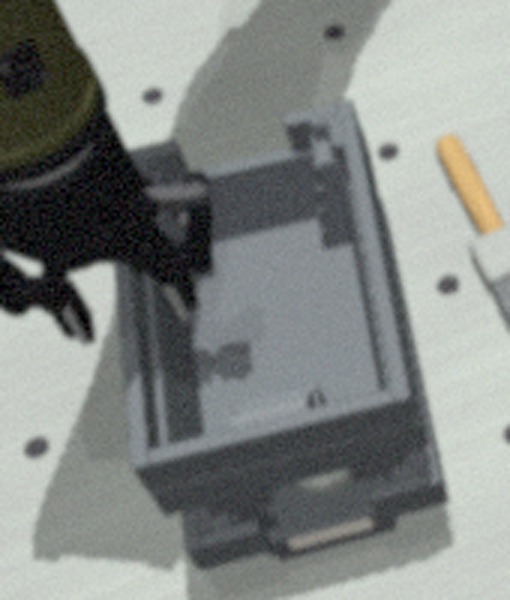

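View pics/w20.png

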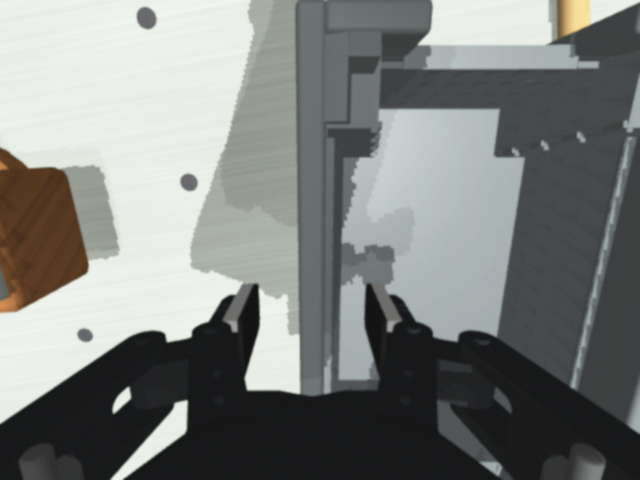

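Nested, rims flush in the scene view. Retract up and clear, then verify.

```bash
python3 -m inch '[[[0,0,0],[0,0,0.6],0.1],[[0,0,0],[0,0,1],0.1],[[0,0,0],[0,0,1],0.1],[[0,0,0],[0,0,1],0.1],[[0,0,0],[0,0.8,0.6],0.1],[[0,0,0],[0,1,0],0.1],[[0,0,0],[0,1,0],0.1],[[0,0,0],[0,1,0],0.1],[[0,0,0],[0,1,0],0.1],[[0,0,0],[0,1,0],0.1],[[0,0,0],[0,1,0],0.1],[[0,0,0],[0,1,0],0.1]]'
python3 -m inch '[[[0,0,0],[0,1,0],0.1],[[0,0,0],[0,1,0],0.1],[[0,0,0],[0,1,0],0.1],[[0,0,0],[0,1,0],0.1],[[0,0,0],[0,0.5,0],0.1],[[0,0,0],[0,0,0],0.1],[[0,0,0],[0,0,0],0.1]]'
python3 snap.py t21 top; python3 snap.py s21 scene
python3 - <<'E'
import cv2
cv2.imwrite("pics/s21z.png",cv2.resize(cv2.convertScaleAbs(cv2.imread("pics/s21.png")[190:390,60:230],alpha=1.9),None,fx=3,fy=3,interpolation=2))
cv2.imwrite("pics/t21z.png",cv2.resize(cv2.convertScaleAbs(cv2.imread("pics/t21.png")[170:310,415:535],alpha=1.9),None,fx=4.2,fy=4.2,interpolation=2))
E
```

```text
time_s: 31.15
tool_pos: [0.5357, -0.1578, 0.289]
tcp_rot: [3.141, -0.001, 2.977]
force: [0.6, -0.3, -0.1]
grip_width: 0.552
time_s: 32.02
tool_pos: [0.5362, -0.0268, 0.2891]
tcp_rot: [-3.141, -0.0, 2.974]
force: [0.0, -0.2, -1.0]
grip_width: 0.551
32.025 [ 0.5362 -0.0268  0.2891] [-3.1407e+00 -1.0000e-04  2.9740e+00] [ 0.14   0.325 -0.192  1.634  0.067  1.189  1.336] 0.5514786075461237 [ 0.  -0.2 -1. ]
32.075 [ 0.5362 -0.027   0.2891] [-3.1408e+00 -1.0000e-04  2.9734e+00] [ 0.141  0.325 -0.192  1.634  0.067  1.189  1.336] 0.5514311227423999 [ 0.3  1.  -0. ]
```

View pics/s21z.png

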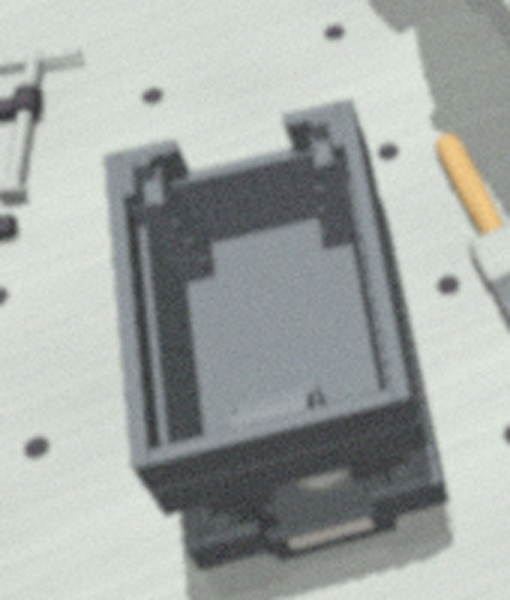

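View pics/t21z.png

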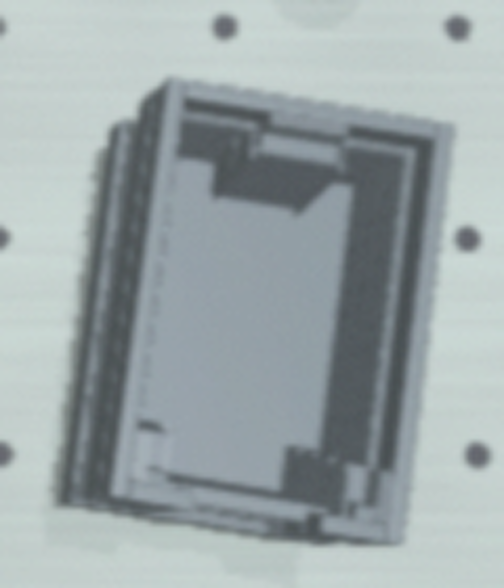

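View pics/t21.png

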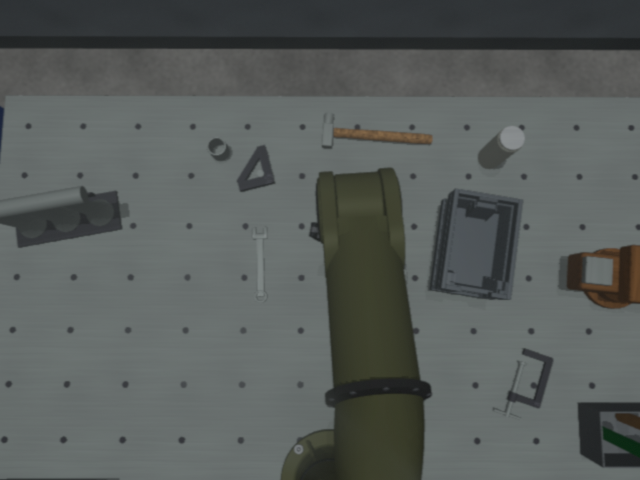

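```bash
cat >> st.py <<'E'
t=un([(170,78),(455,126),(402,545),(115,495)],(415,170),4.2)
s=un([(411,396),(137,466),(106,157),(352,102)],(60,190),3.0)
for i in range(4): print('tri',tri([(T,t[i]),(S,s[i])]).round(4))
p,r=fit([(T,t,X),(S,s,X)],(.55,-.325,.1,2.98)); print(p.round(4),np.degrees(p[3]),r.round(1))
E
python3 st.py
```

```text
tri [ 0.6674 -0.2659  0.1598]
tri [ 0.6443 -0.4149  0.1568]
tri [ 0.4307 -0.3797  0.1569]
tri [ 0.4542 -0.2353  0.1567]
[ 0.5486 -0.3241  0.0722  2.987 ] 171.14397408974878 [ 0.6 -0.1 -0.1 -0.6  0.3  1.  -1.2  1.2  0.7  2.   0.   0.9 -1.4 -0.4
  0.6 -1.3]
tri [ 0.669  -0.2697  0.1869]
tri [ 0.6445 -0.4148  0.1871]
tri [ 0.4295 -0.3807  0.1843]
tri [ 0.4545 -0.2353  0.1847]
[ 0.549  -0.3252  0.1006  2.9784] 170.6486016633956 [-0.7 -0.1 -0.1 -0.3  0.4  0.6 -1.5  0.7  0.6  0.9 -1.5  1.7 -0.6 -0.4
  0.2 -1. ]
```

```bash
python3 -c "
from plant import *
print(hand_in())"
```

```text
the job is handed in; nothing more can be done
None
```

I stacked the left empty tote (it already faced half a turn from the full one) on the full tote's ledges. The middle empty went nested inside it after a half turn. The job was handed in at about 32 s of the 61 s allowed; `hand_in()` gives no verdict.

**Stacked tote:** the last fit from the top and scene views put it 72.2 mm up. It sat within about 1.5 mm of the full tote's centre and about 0.1° off square. Its rim corners were level to about 3 mm, which is within the pixel noise.

**Nested tote:** the fit put it 28.4 mm above the stacked one (nominal 30 mm) and about 1 mm off its centre. It was turned about 0.5° from it.

**Contact:** both totes touched down within a fraction of a millimetre of the expected height. Wrist force stayed at or below about 13 N in the readings taken, and neither tote visibly moved when let go.

**Surroundings:** in the last top view the spanner and square lay where they started and the full tote had not visibly shifted. The arm hid the brush there, but the scene view showed its handle in place. I could not see the flanges under the stack, so their position is unchecked.

**Disagreement:** the wrist camera gave positions about 3 mm lower in x than the top camera, and up to 4 mm apart in y at the left tote. I aligned mostly with comparisons made within one camera, so this should largely cancel.

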